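# Close the service well of the press base

## Task

Close up the press after its service: lift the screw caddy out of the open well by its handle, keep it upright, and hang it by the handle across both prongs of the hook stand. Then lay the cover plate with the grip bar in the pocket over the well, where it first stands up on four stiff studs, and press its corners down gently until every stud has gone right down and the plate lies level and solid on the packing frame; do not ram it, it bends. Leave the other things on the bench where they are.

Things in the scene. Friction and masses are not known exactly. Their poses are not given: they have to be found in the camera images.
- seat: White base of the press, fixed, 176 (x) x 216 (y) x 54 mm. Origin: centre of its underside on the bench; z up. In its top a pocket 136 (x) x 176 (y) mm, inside it an open well 92 (x) x 132 (y) mm, floor 6 mm above the origin. Round the well, in the pocket, lies a fixed, rubber-faced packing frame, 20 mm wide, that gives 1 mm at 20 N; its top is 34 to 46 mm above the origin, not known which.
- cover: Loose cover plate, bare aluminium, 130 (x) x 170 (y) x 8 mm, 0.5 kg, flat on the bench beside the base. Origin: centre of its underside. On its middle a dark grip bar, 14 (x) x 60 (y) mm, 8 to 32 mm above the origin. Fits the pocket either way round, 3 mm of play a side; home, it lies flat on the packing frame. It bends if pressed with over 40 N.
- caddy: Grey screw caddy, an open tray 56 (x) x 100 (y) x 40 mm with walls 4 mm thick, 0.25 kg, at first standing on the floor of the well. Origin: centre of its underside. A fixed steel arch handle of 10 mm round bar stands over it: uprights at y = +-46 mm, top bar along y.
- caddy_bar (a point): Middle of the axis of the caddy handle's top bar, 104 mm above the caddy's underside; the clear opening under the bar is 82 mm wide (y) and 59 mm high (tray rim to bar).
- hook: Fixed bench stand, at the other side of the base. Origin: centre of the underside of its 130 (x) x 110 (y) x 10 mm foot. A grey post (70 mm wide, x = 35 to 55 mm, 175 mm high) carries two 8 mm round prongs at y = +-24 mm (40 mm clear between), level, axis 165 mm high, running towards -x to x = -35 mm, then turned up to tips at x = -45 mm, 189 mm high.
- hook_rest (a point): Where the middle of the caddy's bar belongs when it hangs across both prongs: in the stand's frame x = -3, y = 0, z = 174 mm; the bar then lies along the stand's y.
- stud0 (a joint): Steel stud, 10 mm across, in the packing frame near the +x, +y corner of the pocket (55 mm in x, 75 mm in y from the base's middle). Value: how far it is pushed down, from 0 (6 mm proud of the packing) to 0.006 m (flush with it). It starts 4 to 6 mm proud, yields only to a firm push of about 10 N and stays where it is left.
- stud1 (a joint): Steel stud, 10 mm across, in the packing frame near the +x, -y corner of the pocket (55 mm in x, 75 mm in y from the base's middle). Value: how far it is pushed down, from 0 (6 mm proud of the packing) to 0.006 m (flush with it). It starts 4 to 6 mm proud, yields only to a firm push of about 10 N and stays where it is left.
- stud2 (a joint): Steel stud, 10 mm across, in the packing frame near the -x, +y corner of the pocket (55 mm in x, 75 mm in y from the base's middle). Value: how far it is pushed down, from 0 (6 mm proud of the packing) to 0.006 m (flush with it). It starts 4 to 6 mm proud, yields only to a firm push of about 10 N and stays where it is left.
- stud3 (a joint): Steel stud, 10 mm across, in the packing frame near the -x, -y corner of the pocket (55 mm in x, 75 mm in y from the base's middle). Value: how far it is pushed down, from 0 (6 mm proud of the packing) to 0.006 m (flush with it). It starts 4 to 6 mm proud, yields only to a firm push of about 10 N and stays where it is left.
- motor_a: Bystander: upright steel motor can with a black cap, 48 mm across, 61 mm high. Origin: centre of its underside.
- motor_b: Bystander: a second one like it, 48 mm across, 61 mm high. Origin: centre of its underside.
- blank: Bystander: smaller blank plate without any grip, 80 x 110 x 8 mm, flat on the bench. Origin: centre of its underside. It is not the cover.
- punch: Bystander: upright dark steel punch, 38 mm across its foot, 56 mm high. Origin: centre of its underside.
- wrench: Bystander: wrench 170 mm long, lying on the bench.
- oil: Bystander: white oil bottle, 52 mm across, 120 mm high. Origin: centre of its underside.
- driver: Bystander: screwdriver 180 mm long, lying on the bench.
There are look-alikes about, which are no part of the job. There is more than one size of the caddy; the one meant has the size given above.

How it is judged:
By the outcome, as a careful person would: the job done as asked, in the order asked, and still so for the second after the job is handed in, with the robot touching nothing.
It also fails if it takes over 72 s, if anything falls off the work surface, if the arm or the gripper's body presses on something with over 40 N, if the wrist force passes 120 N, or if a joint passes its speed limit or range.

## Robot

A 7-joint arm with a two-finger parallel gripper is mounted at the origin on the work surface. World frame = base frame: x ahead of the robot, y to its left, z up, the work surface at z = 0. Lengths are in m, angles in rad, forces in N, time in s.
With the tool pointing down it reaches from about 0.425 to 0.925 m from the base axis. Payload 6.8 kg.
Tool frame: the origin (TCP) lies on the centre line of the jaws, within the pads' length; the fingertips stand 14 mm ahead of it and the grasp point (between the pads) lies 5 mm behind it (r.tips_ahead is the distance from the TCP to the fingertips, in m); z points along the fingers, y is the line along which they close (so a half turn about z gives the same grasp; the last joint's range is limited). The gripper opens to 85 mm and grips with 20 to 120 N. Pads are 22 mm wide; open, the fingers measure 114 mm over their backs; the gripper's body (76 mm by 85 mm) begins 54 mm behind the grasp point. The pads swing forward as they close: fully open they stand 13 mm farther back than shut.
Start: joints at [-1.273, 0.477, 0.022, 1.555, -0.011, 1.109, -0.083], TCP at [0.266, 0.62, 0.245] pointing down, gripper open.
Joint ranges: [-2.96, 2.96], [-0.34, 2.1], [-1.41, 1.46], [0.24, 2.44], [-1.37, 4.51], [0.17, 1.92], [-2.96, 2.96]. Speed limits (rad/s): [2.39, 2.39, 3.14, 3.14, 3.14, 3.14, 3.14].

## Interface

Orientations are given as a rotation vector (axis times angle).
In Python, from bench import r, eyes gives the robot as it stands.
- The arm moves only by the tool step_arm, never from a script. Its argument "rows" is a list of rows, each a list of 6 numbers: the shift along the world's x, y, z in units of 60 cm (1.0 is 60 cm), then the turn, a rotation vector about the world's x, y, z in units of pi rad (1.0 is pi rad). In form: [[x, y, z, rx, ry, rz], ...]. A call has 1 to 5 rows; each row is the pose to reach, as a shift and turn from the pose commanded when the call began, turning the shorter way round; what a row does not reach only later rows make up. A row lasts 1/12 s, in which the tool goes at most 41.7 mm and 7.16 degrees, less where a joint would pass 70% of its speed; a pose out of reach is approached as far as the arm can. A call with a number of a shift or a turn outside -1 to 1 is refused whole. A call with a gripper value outside its range is refused whole. "jaw" is the closure, from 0 (fully open) to 1 (shut), set as the call begins (left out, the last holds). The fingers move at their own pace and stop on an object; "squeeze" is the grip in N (left out, the last holds). Time passes only in rows, so rows that repeat a pose let the fingers close. It gives the time, the measured TCP pose, the force, the opening and the grip force at its end, in the units of the state.
- r.get_obs(): the state, without advancing time (a new reading comes with each control period).
- eyes.grab_frame(name): name is "scene" or "side" or "wrist"; returns the picture (384x512x3 uint8, red, green, blue); there is no depth.
- eyes.camera_info(name): a dict with "mtx" (3x3 intrinsics, pixels), "extrinsics" (4x4, takes a point from camera to world coordinates); the wrist camera has in their place "tool_from_camera" (4x4, takes a point from camera to tool coordinates, whose origin is the TCP and whose axes are the flange's). Camera axes: x right, y down, z forward; pixel columns grow to the right and rows downward; lengths in m; the calibration is good to about 2 mm. A picture is of the moment at which its call begins: read the wrist's pose just before it. camera_info takes no time and is no camera call.
- r.hand_in(): hands the job in; it is judged then, once.
The state is a dict: "clock": time; "joints": joint angles; "qvel": joint speeds; "tau": joint torques, N m; "tcp_pos": TCP position; "orientation": TCP orientation; "contact_force": force on the tool from outside, world axes, zero at the start; "moment": the same for the moment, N m; "grip_width": finger opening in m; "gripper_force": force on a finger pad.
Only numpy, scipy, OpenCV 4.12 (cv2) and the standard library are available. Lean on these libraries where they do the work, as an engineer would, in place of code of your own. Each camera call takes 0.05 s, during which the arm holds its last target. There are 200 camera calls.

## Working session

There is one attempt and no reset: what is moved stays moved. The work goes in short steps, Python scripts to look and compute and a tool call to move; the robot and the scene stay as the last step left them, time stands still between calls to the robot, and variables do not carry over. Pictures are saved under pics/ and viewed, at most 10 in all, crops included, and the job is handed in when it is done.

Besides the shell and the picture viewer there is one more tool, called as name([rows], argument=value, ...), one row to a line, values as JSON. step_arm: Moves the arm, as the interface text tells. Shifts and turns lie within -1 to 1; 1 stands for 60 cm of shift or pi rad of turn. Its arguments: {"type":"object","properties":{"rows":{"type":"array"},"jaw":{"type":"number"},"squeeze":{"type":"number"}},"required":["rows"]}

```bash
ls; mkdir -p pics; cat > h.py <<'E'
import numpy as np, cv2
from scipy.spatial.transform import Rotation as R
from bench import r, eyes
def save(n,f):
    im=eyes.grab_frame(n); cv2.imwrite(f,cv2.cvtColor(im,cv2.COLOR_RGB2BGR)); return im
def cam(n,obs=None):
    c=eyes.camera_info(n); K=np.array(c['mtx'])
    if n=='wrist':
        T=np.eye(4);T[:3,:3]=R.from_rotvec(obs['orientation']).as_matrix();T[:3,3]=obs['tcp_pos']
        return K,T@np.array(c['tool_from_camera'])
    return K,np.array(c['extrinsics'])
def ray(KT,px,z):
    K,T=KT; d=T[:3,:3]@np.linalg.inv(K)@np.array([px[0],px[1],1.]); o=T[:3,3]
    return o+d*(z-o[2])/d[2]
def proj(KT,p):
    K,T=KT; q=K@(T[:3,:3].T@(np.array(p)-T[:3,3])); return q[:2]/q[2]
E
python3 - <<'E'
from h import *
o=r.get_obs(); print(o)
for n in('scene','side','wrist'): print(n,eyes.camera_info(n))
a=save('scene','pics/a.png');b=save('side','pics/b.png');c=save('wrist','pics/c.png')
E
```

```text
pics
{'clock': 0.0, 'joints': array([-1.27306179,  0.47778019,  0.02230636,  1.55644363, -0.0114988 ,
        1.10929945, -0.08314184]), 'qvel': array([ 8.93719223e-05, -3.78964773e-04, -1.25915147e-03, -1.87198299e-03,
       -7.56579002e-04, -1.80128739e-03,  7.23332961e-04]), 'tau': array([-1.36814703e-05, -5.96448290e+01,  1.60756577e+00, -2.81196839e+01,
        1.23274143e-02,  9.52168659e-03,  7.80283624e-07]), 'tcp_pos': array([0.26625097, 0.61965747, 0.2443417 ]), 'orientation': array([-6.33052410e-01, -3.07689730e+00,  2.80551941e-03]), 'contact_force': array([-0.31356131, -0.30580817, -0.41210443]), 'moment': array([-0.04137943, -0.0380268 , -0.00522152]), 'gripper_force': 0.0, 'grip_width': 0.08539390378352998}
scene {'mtx': array([[448.48467758,   0.        , 257.86088591],
       [  0.        , 448.48467758, 192.73590296],
       [  0.        ,   0.        ,   1.        ]]), 'extrinsics': array([[-0.27006473,  0.72120342, -0.63791118,  1.25766724],
       [ 0.96283788,  0.20030898, -0.18116164,  0.17806427],
       [-0.00287506, -0.66313041, -0.74849836,  0.94516728],
 
[... 320 characters left out ...]
1791,  0.59948067, -0.79812075,  0.79399727],
       [ 0.01112158, -0.79911919, -0.60106974,  0.69639086],
       [ 0.        ,  0.        ,  0.        ,  1.        ]])}
wrist {'mtx': array([[344.35935382,   0.        , 252.99936954],
       [  0.        , 344.35935382, 190.08372237],
       [  0.        ,   0.        ,   1.        ]]), 'tool_from_camera': array([[-9.34921824e-04, -9.46242987e-01, -3.23455307e-01,
         8.39761674e-02],
       [ 9.99999503e-01, -7.72933101e-04, -6.29264164e-04,
         2.43960277e-04],
       [ 3.45427489e-04, -3.23455734e-01,  9.46243240e-01,
        -1.28226693e-01],
       [ 0.00000000e+00,  0.00000000e+00,  0.00000000e+00,
         1.00000000e+00]])}
```

View pics/a.png

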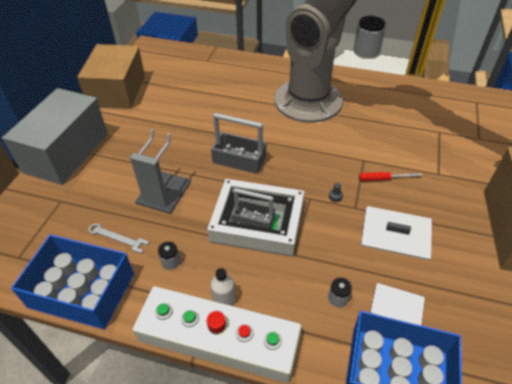

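View pics/b.png

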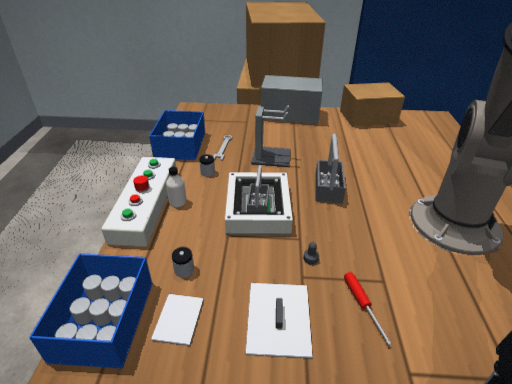

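Scene view: there are two caddies. One is in the well at about (250,212) and one on the bench at (240,150). The only plate with a grip bar is at (398,230); the blank, without one, is at (398,303). The hook stand is at (160,180). Handle-like candidates are the caddy in the well (250,195), the bench caddy (238,122) and the hook prongs (155,140). By the description I choose the one standing in the well and check it in a close crop.

```bash
python3 - <<'E'
from h import *
a=cv2.imread('pics/a.png');b=cv2.imread('pics/b.png')
c1=cv2.resize(a[100:260,125:315],None,fx=4,fy=3.7,interpolation=cv2.INTER_CUBIC)[:592]
cv2.imwrite('pics/d.png',c1)
S=cam('scene');D=cam('side')
def quads(im,KT,z,lo=175):
    hsv=cv2.cvtColor(im,cv2.COLOR_BGR2HSV); m=((hsv[...,2]>lo)&(hsv[...,1]<45)).astype(np.uint8)
    n,l,s,c=cv2.connectedComponentsWithStats(m)
    for i in range(1,n):
        if s[i,4]<250: continue
        ct=max(cv2.findContours((l==i).astype(np.uint8),cv2.RETR_EXTERNAL,cv2.CHAIN_APPROX_NONE)[0],key=cv2.contourArea)
        q=cv2.approxPolyDP(cv2.convexHull(ct),0.04*cv2.arcLength(ct,True),True)[:,0]
        print(s[i],q.tolist()); P=np.array([ray(KT,p,z)[:2] for p in q]);print(np.round(P,3).tolist(),np.round(np.linalg.norm(P-np.roll(P,-1,0),axis=1),3))
print('scene');quads(a,S,0.008)
print('side');quads(b,D,0.008)
E
```

```text
scene
[334  50  75  24 980] [[334, 60], [344, 50], [408, 60], [404, 73]]
[[-0.264, 0.048], [-0.344, 0.074], [-0.338, 0.317], [-0.246, 0.308]] [0.084 0.243 0.092 0.261]
[ 208  179   96   65 1667] [[224, 181], [303, 191], [293, 243], [208, 229]]
[[0.442, -0.154], [0.419, 0.071], [0.599, 0.083], [0.615, -0.14]] [0.227 0.181 0.224 0.174]
[ 362  206   70   52 2441] [[366, 208], [430, 218], [430, 257], [363, 244]]
[[0.434, 0.248], [0.423, 0.416], [0.55, 0.419], [0.555, 0.255]] [0.168 0.127 0.164 0.121]
[ 371  283   54   42 1492] [[377, 283], [422, 296], [421, 323], [372, 312]]
[[0.658, 0.3], [0.665, 0.404], [0.734, 0.404], [0.736, 0.297]] [0.104 0.069 0.107 0.078]
[ 133  287  168   87 6752] [[133, 327], [153, 287], [300, 325], [287, 373]]
[[0.914, -0.207], [0.811, -0.207], [0.81, 0.147], [0.92, 0.143]] [0.104 0.353 0.11  0.35 ]
[363 332  20  36 488] [[374, 332], [382, 343], [380, 362], [371, 367], [363, 353], [365, 335]]
[[0.783, 0.306], [0.803, 0.325], [0.846, 0.325], [0.861, 0.308], [0.836, 0.288], [0.795, 0.288]] [0.028 0.043 0.023 0.032 0.041 0.022]
[391 358  20  26 359] [[407, 360], [
[... 360 characters left out ...]
15 0.02  0.013 0.017 0.016]
side
[ 102  156   72   75 2199] [[173, 158], [142, 230], [102, 228], [123, 157]]
[[0.862, -0.265], [0.859, 0.095], [0.969, 0.095], [1.036, -0.258]] [0.36  0.109 0.359 0.174]
[ 225  166   67   54 1098] [[286, 173], [291, 219], [225, 219], [230, 172]]
[[0.471, -0.203], [0.459, 0.022], [0.643, 0.035], [0.656, -0.195]] [0.226 0.185 0.231 0.184]
[ 246  283   66   74 4060] [[251, 283], [306, 286], [311, 356], [246, 352]]
[[0.555, 0.25], [0.428, 0.25], [0.427, 0.416], [0.553, 0.417]] [0.127 0.166 0.126 0.166]
[ 151  294   52   50 1743] [[169, 294], [202, 298], [189, 343], [151, 338]]
[[0.736, 0.293], [0.661, 0.299], [0.668, 0.406], [0.746, 0.4]] [0.076 0.107 0.078 0.107]
```

View pics/d.png

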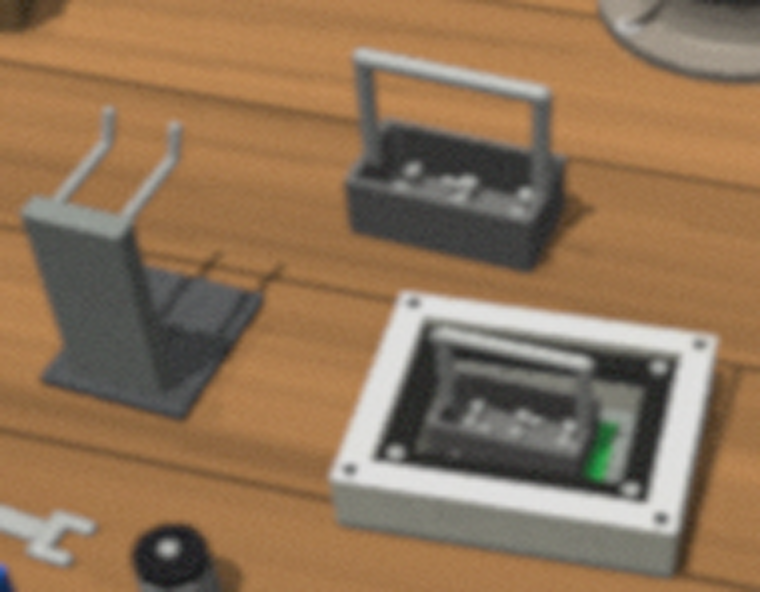

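The crop shows the well caddy (bar from about scene px (234,190) to (272,199)) clearly smaller than the bench caddy at (240,150). The well caddy is the one meant. The hook's prong tips are at about (152,130) and (169,134). They point to -x, towards the robot, and the post is behind them.

```bash
cat >> h.py <<'E'
def rectfit(im,KT,z,seed,lo=175,smax=45):
    "fit four lines to the white component holding seed; world corners, centre, long-side yaw"
    hsv=cv2.cvtColor(im,cv2.COLOR_RGB2HSV); m=((hsv[...,2]>lo)&(hsv[...,1]<smax)).astype(np.uint8)
    l=cv2.connectedComponents(m)[1]; m=(l==l[seed[1],seed[0]]).astype(np.uint8)
    ct=max(cv2.findContours(m,cv2.RETR_EXTERNAL,cv2.CHAIN_APPROX_NONE)[0],key=cv2.contourArea)
    P=np.array([ray(KT,p,z)[:2] for p in cv2.convexHull(ct)[:,0].astype(float)]).astype(np.float32)
    C=np.array([ray(KT,p,z)[:2] for p in ct[:,0].astype(float)]).astype(np.float32)
    (c,wh,an)=cv2.minAreaRect(P); B=cv2.boxPoints((c,wh,an)); L=[]
    for i in range(4):
        p,q=B[i],B[(i+1)%4]; e=(q-p)/np.linalg.norm(q-p); n=np.array([-e[1],e[0]])
        t=(C-p)@e; s=abs((C-p)@n); k=(s<.012)&(t>.02)&(t<np.linalg.norm(q-p)-.02)
        vx,vy,x,y=cv2.fitLine(C[k],cv2.DIST_HUBER,0,.001,.001).ravel(); L.append((np.array([vx,vy]),np.array([x,y])))
    X=[]
    for i in range(4):
        (d1,p1),(d2,p2)=L[i],L[(i+1)%4]; t=np.linalg.solve(np.c_[d1,-d2],p2-p1); X.append(p1+d1*t[0])
    X=np.array(X); sl=np.linalg.norm(X-np.roll(X,-1,0),axis=1)
    yaws=[]
    for d,_ in L:
        a=np.arctan2(d[1],d[0]); yaws.append((a+np.pi/4)%(np.pi/2)-np.pi/4)
    return X,X.mean(0),sl,np.array(yaws)
E
python3 - <<'E'
from h import *
np.set_printoptions(precision=4,suppress=True)
a=cv2.imread('pics/a.png')[...,::-1].copy();b=cv2.imread('pics/b.png')[...,::-1].copy()
S=cam('scene');D=cam('side')
for n,im,KT,z,sd in [('seat',a,S,.054,(218,200)),('seat',b,D,.054,(232,195)),('cover',a,S,.008,(375,230)),('cover',b,D,.008,(260,300)),('blank',a,S,.008,(398,303))]:
    try:
        X,c,sl,y=rectfit(im,KT,z,sd); print(n,c,sl,y)
    except Exception as e: print(n,e)
for n,p,z in [('tip+',(152.2,129.7),.189),('tip',(168.8,134.3),.189),('post',(132,157.3),.175),('post',(157,162.7),.175),('foot nl',(136.3,202.2),.01),('nr',(171.8,211.4),.01),('fr',(191.3,180.3),.01),('bar',(233.7,190.5),.11),('bar',(272.5,198.6),.11)]:
    print(n,ray(S,p,z))
print(r.tips_ahead)
E
```

```text
seat [ 0.5529 -0.0245] [0.1743 0.2134 0.1739 0.2141] [0.0626 0.0654 0.0645 0.0615]
seat [ 0.5553 -0.0185] [1.0385 0.3144 0.1739 0.7086] [ 0.0699 -0.1004  0.063   0.0726]
cover [0.4893 0.3343] [0.1272 0.1673 0.127  0.1702] [ 0.0111  0.0093  0.0127 -0.0132]
cover [0.4909 0.3326] [0.1279 0.1685 0.1272 0.1669] [ 0.0117 -0.0015  0.0162  0.0112]
blank [0.6994 0.3509] [0.1091 0.0706 0.1093 0.0787] [-0.0811  0.0057 -0.0896 -0.0688]
tip+ [ 0.4772 -0.3258  0.189 ]
tip [ 0.4824 -0.2774  0.189 ]
post [ 0.5719 -0.3394  0.175 ]
post [ 0.5729 -0.272   0.175 ]
foot nl [ 0.583  -0.3596  0.01  ]
nr [ 0.5871 -0.2531  0.01  ]
fr [ 0.4659 -0.2444  0.01  ]
bar [ 0.5549 -0.0843  0.11  ]
bar [0.5548 0.0158 0.11  ]
0.014
```

step_arm([
  [0.024,-0.054,0.004,0,0,-0.0175],
  [0.048,-0.108,0.008,0,0,-0.035],
  [0.072,-0.162,0.012,0,0,-0.0525],
  [0.096,-0.216,0.016,0,0,-0.07],
  [0.12,-0.27,0.02,0,0,-0.0875],
])

```text
clock: 0.57
tcp_pos: [0.3388, 0.4564, 0.2571]
orientation: [-1.052, -2.96, 0.001]
contact_force: [0.6, -1.2, -0.2]
grip_width: 0.0854
gripper_force: 0.0
```

step_arm([
  [0.024,-0.054,0.004,0,0,-0.0175],
  [0.048,-0.108,0.008,0,0,-0.035],
  [0.072,-0.162,0.012,0,0,-0.0525],
  [0.096,-0.216,0.016,0,0,-0.07],
  [0.12,-0.27,0.02,0,0,-0.0875],
])

```text
clock: 0.98
tcp_pos: [0.4107, 0.2944, 0.2693]
orientation: [-1.448, -2.788, 0.0]
contact_force: [0.5, -0.5, 0.4]
grip_width: 0.0857
gripper_force: 0.0
```

step_arm([
  [0.024,-0.054,0.004,0,0,-0.0175],
  [0.048,-0.108,0.008,0,0,-0.035],
  [0.072,-0.162,0.012,0,0,-0.0525],
  [0.096,-0.216,0.016,0,0,-0.07],
  [0.12,-0.27,0.02,0,0,-0.0875],
])

```text
clock: 1.4
tcp_pos: [0.4826, 0.1325, 0.2814]
orientation: [-1.816, -2.563, -0.0]
contact_force: [-0.5, 0.5, 0.6]
grip_width: 0.0857
gripper_force: 0.0
```

step_arm([
  [0.024,-0.054,0.004,0,0,-0.0175],
  [0.048,-0.108,0.008,0,0,-0.035],
  [0.072,-0.162,0.012,0,0,-0.0525],
  [0.096,-0.216,0.016,0,0,-0.07],
  [0.12,-0.27,0.02,0,0,-0.0875],
])

```text
clock: 1.82
tcp_pos: [0.5547, -0.0294, 0.2934]
orientation: [-2.15, -2.29, -0.0]
contact_force: [0.4, 0.3, -0.1]
grip_width: 0.0854
gripper_force: 0.0
```

step_arm([
  [0,0,0,0,0,0],
  [0,0,0,0,0,0],
])

```text
clock: 1.98
tcp_pos: [0.5546, -0.0302, 0.2932]
orientation: [2.152, 2.288, -0.001]
contact_force: [-0.4, 1.3, -0.3]
grip_width: 0.0855
gripper_force: 0.0
```

```bash
python3 - <<'E'
from h import *
o=r.get_obs();np.save('o1.npy',o,allow_pickle=True);print(o['clock'],o['tcp_pos'],o['orientation'],o['joints'])
im=save('wrist','pics/e.png')
E
```

```text
1.9833 [ 0.55463208 -0.03018799  0.2932408 ] [ 2.15220559e+00  2.28771706e+00 -1.07842107e-03] [-0.51421371  0.25424349  0.55459462  1.81678996 -0.14724532  1.11170125
  0.15251437]
```

View pics/e.png

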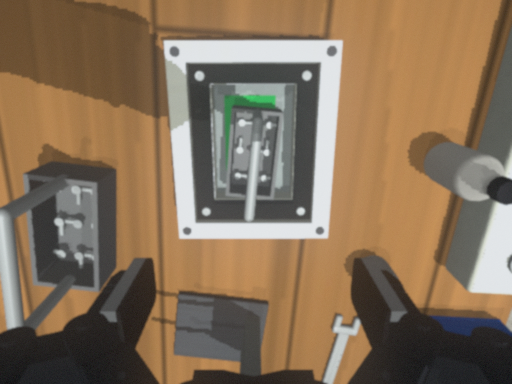

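The wrist view shows the seat squarely, with its top spanning (165,40) to (342,238) and four studs at (199,76), (307,76), (206,211) and (300,211). The caddy's bar runs from about (257,112) to (249,218), turned a little against the seat.

```bash
python3 - <<'E'
from h import *
np.set_printoptions(precision=4,suppress=True)
o=np.load('o1.npy',allow_pickle=True).item(); W=cam('wrist',o); S=cam('scene')
im=cv2.imread('pics/e.png')[...,::-1].copy()
X,c,sl,y=rectfit(im,W,.054,(320,60)); print('seat',c,sl,y); print(X)
g=cv2.cvtColor(im,cv2.COLOR_RGB2GRAY); hsv=cv2.cvtColor(im,cv2.COLOR_RGB2HSV)
for row in (150,165,180,195,205,213,216,219,222): print(row,g[row,236:272])
# studs
m=((g>150)&(hsv[...,1]<60)).astype(np.uint8); n,l,s,cc=cv2.connectedComponentsWithStats(m)
for i in range(1,n):
    if 30<s[i,4]<200 and 160<cc[i][0]<340 and cc[i][1]<240: print(s[i],cc[i],[ray(W,cc[i],z)[:2] for z in(.04,.05)])
# yaw of tool
Rm=R.from_rotvec(o['orientation']).as_matrix(); print(Rm)
E
```

```text
seat [ 0.5541 -0.0245] [0.1765 0.2157 0.1724 0.2157] [0.043  0.0602 0.062  0.0601]
[[ 0.4716 -0.1375]
 [ 0.6478 -0.1269]
 [ 0.6345  0.0884]
 [ 0.4624  0.0781]]
150 [187 214 222 224 224 222 212 181 156 149 145 143 133 118 128 153 177 194
 210 219 218 207 186 168 157 153 142 145 175 209 221 217 187 134 107  97]
165 [144 146 147 147 146 148 146 147 148 148 147 142 132 141 164 183 198 214
 221 213 194 179 159 150 149 145 126 106 100  97 100  99 101  97  94  85]
180 [ 95  93  95  91  88  89  86  89  88  90  98 120 147 173 190 204 216 216
 205 189 167 148 135 131 133 160 187 182 159 141 121 103  93  85  81  90]
195 [142 141 141 140 139 131 124 121 117 113 130 156 180 195 210 216 211 196
 178 161 137 120 118 112 110 103 104 102 101  94  92  90  88  94 121 141]
205 [ 71  69  71  72  70  70  71  72  87 119 156 177 193 207 214 212 196 179
 157 121  84  70  73  68  69  67  70  70  70  72  70  70  70  71  70  73]
213 [ 71  72  70  71  73  74  74  82 112 145 172 190 203 212 212 200 184 161
 126  86  74  72  72  73  73  73  72  71  72  70  72  72  76  71  72  72]
216 [ 77  72  72  74  73  72  71  
[... 659 characters left out ...]
3, -0.0001]), array([0.5415, 0.0013])]
[265 122   7   7  39] [268.1026 125.2821] [array([ 0.5689, -0.0008]), array([0.5684, 0.0006])]
[235 138  10  17  99] [239.9394 147.3838] [array([ 0.5392, -0.0273]), array([ 0.5394, -0.0252])]
[235 173  12   5  45] [239.9556 175.2444] [array([ 0.5408, -0.0599]), array([ 0.541 , -0.0569])]
[260 175   7   6  33] [262.9091 177.5455] [array([ 0.5674, -0.0611]), array([ 0.5669, -0.0581])]
[297 207   8   8  51] [300.3922 210.8235] [array([ 0.615 , -0.0998]), array([ 0.6133, -0.0958])]
[202 208   9   8  53] [205.7925 211.283 ] [array([ 0.5021, -0.1072]), array([ 0.5033, -0.103 ])]
[[-0.061   0.9981 -0.    ]
 [ 0.9981  0.061  -0.0009]
 [-0.0009 -0.0001 -1.    ]]
```

```bash
python3 - <<'E'
from h import *
np.set_printoptions(precision=4,suppress=True)
o=np.load('o1.npy',allow_pickle=True).item(); W=cam('wrist',o); S=cam('scene')
p=ray(W,(253.9,165),.11);q=ray(W,(249.2,213),.11);e=ray(W,(248.6,219.8),.11); far=ray(W,(258.5,112),.11)
d=(p-q)/np.linalg.norm(p-q); print(p,q,e,far,np.arctan2(-d[0],d[1]), 'mid',e+d*.051)
for px in((233.7,190.5),(272.5,198.6)): print(ray(S,px,.11))
# tray rim corners guess (z .046): 
for px in((232,107),(283,110),(273,196),(229,194)): print(ray(W,px,.046)[:2])
# hook foot corners z .01 in wrist
for px in((179,291),(269,300),(175,354)): print('foot',ray(W,px,.01)[:2])
for k in [(0.518,-.303,.174)]: print(proj(W,k))
E
```

```text
[ 0.5548 -0.0283  0.11  ] [ 0.5532 -0.077   0.11  ] [ 0.553  -0.0842  0.11  ] [0.5559 0.0203 0.11  ] -0.03371574263687863 mid [ 0.5547 -0.0333  0.11  ]
[ 0.5549 -0.0843  0.11  ]
[0.5548 0.0158 0.11  ]
[0.5288 0.017 ]
[0.5833 0.0171]
[ 0.5803 -0.0808]
[ 0.5293 -0.0814]
foot [ 0.4627 -0.2431]
foot [ 0.59   -0.2505]
foot [ 0.4556 -0.3556]
[201.292  441.3478]
```

step_arm([
  [0,-0.001,-0.05,0,0,-0.006],
  [0,-0.002,-0.1,0,0,-0.012],
  [0,-0.003,-0.15,0,0,-0.018],
  [0,-0.004,-0.2,0,0,-0.024],
  [0,-0.005,-0.25,0,0,-0.029],
])

```text
clock: 2.45
tcp_pos: [0.5539, -0.0284, 0.1418]
orientation: [-2.246, -2.195, -0.001]
contact_force: [0.9, -0.2, -0.2]
grip_width: 0.0854
gripper_force: 0.0
```

step_arm([
  [0,0,-0.02,0,0,0],
  [0,0,-0.04,0,0,0],
  [0,0,-0.055,0,0,0],
  [0,0,-0.063,0,0,0],
  [0,0,-0.063,0,0,0],
])

```text
clock: 2.87
tcp_pos: [0.5546, -0.0305, 0.1055]
orientation: [-2.249, -2.193, -0.0]
contact_force: [-0.7, -1.6, 0.3]
grip_width: 0.0855
gripper_force: 0.0
```

step_arm([
  [0,0,0,0,0,0],
  [0,0,0,0,0,0],
  [0,0,0,0,0,0],
  [0,0,0,0,0,0],
  [0,0,0,0,0,0],
], jaw=1, squeeze=50)

```text
clock: 3.28
tcp_pos: [0.5547, -0.0308, 0.106]
orientation: [2.25, 2.192, 0.001]
contact_force: [-0.6, 0.6, -0.5]
grip_width: 0.0255
gripper_force: 0.0
```

step_arm([
  [0,0,0,0,0,0],
  [0,0,0,0,0,0],
  [0,0,0,0,0,0],
  [0,0,0,0,0,0],
  [0,0,0,0,0,0],
])

```text
clock: 3.7
tcp_pos: [0.5549, -0.0308, 0.1058]
orientation: [2.249, 2.192, 0.001]
contact_force: [1.2, 0.1, 3.1]
grip_width: 0.0081
gripper_force: 48.8
```

step_arm([
  [0,0,0.01,0,0,0],
  [0,0,0.03,0,0,0],
  [0,0,0.06,0,0,0],
  [0,0,0.09,0,0,0],
  [0,0,0.12,0,0,0],
])

```text
clock: 4.12
tcp_pos: [0.5538, -0.031, 0.1786]
orientation: [-2.25, -2.192, 0.002]
contact_force: [-0.6, 0.6, -2.4]
grip_width: 0.0081
gripper_force: 48.8
```

step_arm([
  [0,0,0.03,0,0,0],
  [0,0,0.06,0,0,0],
  [0,0,0.09,0,0,0],
  [0,0,0.12,0,0,0],
  [0,0,0.13,0,0,0],
])

```text
clock: 4.53
tcp_pos: [0.5552, -0.0312, 0.2585]
orientation: [2.249, 2.191, 0.004]
contact_force: [-0.0, -1.0, -2.4]
grip_width: 0.0083
gripper_force: 48.9
```

```bash
python3 - <<'E'
from h import *
np.set_printoptions(precision=4,suppress=True)
S=cam('scene'); D=cam('side')
for px in ((257.5,172.4),(212.5,162.7),(216,150)): print(ray(S,px,0.0)[:2])
for px in ((214,116),(262,125)): print([ray(S,px,z)[:2] for z in (.104,.13)])
o=r.get_obs();print(o['contact_force'],o['tcp_pos'])
a=save('scene','pics/f1.png');b=save('wrist','pics/f2.png')
cv2.imwrite('pics/f.png',cv2.resize(np.hstack([a,b])[...,::-1],(800,300),interpolation=cv2.INTER_AREA))
E
```

```text
[ 0.3757 -0.0732]
[ 0.3728 -0.214 ]
[ 0.3175 -0.2222]
[array([ 0.2838, -0.2322]), array([ 0.3139, -0.2195])]
[array([ 0.2855, -0.0847]), array([ 0.3156, -0.0766])]
[-0.0333 -0.9887 -2.3878] [ 0.5552 -0.0312  0.2585]
```

View pics/f.png

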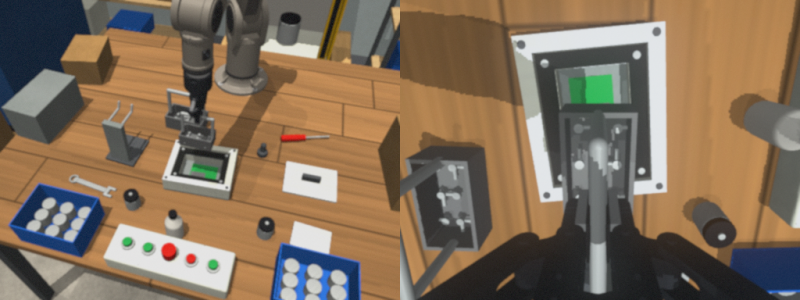

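The caddy hangs upright in the jaws above the well, with 2.4 N on the wrist, which fits 0.25 kg. The bench caddy lies at x < 0.376, clear of the path I plan.

step_arm([
  [-0.02,-0.02,0,0,0,-0.002],
  [-0.06,-0.06,0,0,0,-0.004],
  [-0.1,-0.105,0,0,0,-0.006],
  [-0.14,-0.15,0,0,0,-0.008],
  [-0.17,-0.18,0,0,0,-0.01],
])

```text
clock: 5.05
tcp_pos: [0.449, -0.1411, 0.2541]
orientation: [-2.285, -2.153, 0.004]
contact_force: [-0.2, -0.3, -2.9]
grip_width: 0.0079
gripper_force: 48.9
```

step_arm([
  [-0.0175,-0.04,0,0,0,0],
  [-0.0175,-0.09,0,0,0,0],
  [-0.0175,-0.14,0,0,0,0],
  [-0.0175,-0.19,0,0,0,0],
  [-0.0175,-0.23,0,0,0,0],
])

```text
clock: 5.47
tcp_pos: [0.4407, -0.2786, 0.2545]
orientation: [-2.284, -2.155, 0.002]
contact_force: [0.4, 0.9, -2.6]
grip_width: 0.0078
gripper_force: 48.9
```

step_arm([
  [0,-0.02,0,0,0,0],
  [0,-0.03,0,0,0,0],
  [0,-0.03,0,0,0,0],
  [0,-0.03,0,0,0,0],
  [0,-0.03,0,0,0,0],
])

```text
clock: 5.88
tcp_pos: [0.442, -0.2933, 0.2549]
orientation: [-2.281, -2.158, -0.0]
contact_force: [0.3, -1.0, -2.4]
grip_width: 0.008
gripper_force: 48.9
```

```bash
python3 - <<'E'
from h import *
o=r.get_obs();np.save('o2.npy',o,allow_pickle=True);print(o['clock'],o['tcp_pos'],o['orientation'],o['contact_force'])
a=save('scene','pics/g1.png');b=save('wrist','pics/g2.png');c=save('side','pics/g3.png')
s=cv2.resize(a[60:230,80:280],(480,400),interpolation=cv2.INTER_CUBIC); t=cv2.resize(c[60:200,220:380],(320,400)[0:2],interpolation=cv2.INTER_CUBIC)
cv2.imwrite('pics/g.png',np.hstack([s,t])[...,::-1])
E
```

```text
5.8833 [ 0.44199762 -0.29327152  0.25494875] [-2.28106484e+00 -2.15798334e+00 -2.43065055e-04] [ 0.32691703 -1.0169599  -2.3918201 ]
```

View pics/g.png

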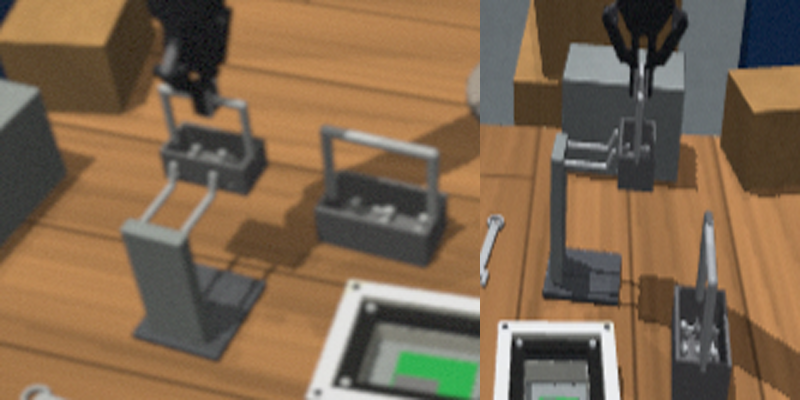

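```bash
python3 - <<'E'
from h import *
np.set_printoptions(precision=4,suppress=True)
S=cam('scene');D=cam('side')
print(ray(S,(148.75,97.4),.26),ray(S,(181.3,104.2),.26))
print(ray(S,(152.9,129.5),.189),ray(S,(168.75,134),.189))
# side view: crop scale .5,.35 ; prong tip tops (618,133)?, post top (557,138),(595,135)
f=lambda u,v:(220+(u-480)*.5,60+v*.35)
for n,p,z in[('tipA',f(606,145),.189),('tipB',f(618,132),.189),('postL',f(553,140),.175),('postR',f(567,138),.175),('bar near',f(641,90),.26)]: print(n,p,ray(D,p,z))
E
```

```text
[ 0.4385 -0.339   0.26  ] [ 0.4425 -0.2495  0.26  ]
[ 0.476  -0.3243  0.189 ] [ 0.4813 -0.278   0.189 ]
tipA (283.0, 110.75) [ 0.4915 -0.2882  0.189 ]
tipB (289.0, 106.19999999999999) [ 0.472 -0.324  0.189]
postL (256.5, 109.0) [ 0.5778 -0.324   0.175 ]
postR (263.5, 108.3) [ 0.5551 -0.3313  0.175 ]
bar near (300.5, 91.5) [ 0.4425 -0.2757  0.26  ]
```

step_arm([
  [0,0,-0.02,0,0,0],
  [0,-0.002,-0.045,0,0,0],
  [0,-0.003,-0.07,0,0,0],
  [0,-0.004,-0.083,0,0,0],
  [0,-0.004,-0.083,0,0,0],
])

```text
clock: 6.45
tcp_pos: [0.4408, -0.2962, 0.2035]
orientation: [-2.281, -2.155, 0.003]
contact_force: [0.9, -1.0, -2.0]
grip_width: 0.0082
gripper_force: 48.8
```

step_arm([
  [0.015,0,0,0,0,0],
  [0.03,-0.002,0,0,0,0],
  [0.045,-0.003,0,0,0,0],
  [0.06,-0.004,0,0,0,0],
  [0.07,-0.004,0,0,0,0],
])

```text
clock: 6.87
tcp_pos: [0.4862, -0.2996, 0.2062]
orientation: [2.281, 2.158, 0.001]
contact_force: [-0.5, 0.2, -3.0]
grip_width: 0.0081
gripper_force: 48.9
```

step_arm([
  [0.015,-0.001,0,0,0,0],
  [0.03,-0.002,0,0,0,0],
  [0.045,-0.003,0,0,0,0],
  [0.057,-0.004,0,0,0,0],
  [0.06,-0.004,0,0,0,0],
])

```text
clock: 7.28
tcp_pos: [0.5217, -0.3018, 0.2057]
orientation: [2.282, 2.158, 0.0]
contact_force: [-0.3, -0.5, -3.2]
grip_width: 0.008
gripper_force: 48.9
```

step_arm([
  [0,0,-0.01,0,0,0],
  [0,0,-0.025,0,0,0],
  [0,0,-0.04,0,0,0],
  [0,0,-0.05,0,0,0],
  [0,0,-0.052,0,0,0],
])

```text
clock: 7.7
tcp_pos: [0.5186, -0.3014, 0.1726]
orientation: [-2.282, -2.155, 0.002]
contact_force: [-0.8, 0.4, -2.9]
grip_width: 0.0082
gripper_force: 48.8
```

step_arm([
  [0,0,-0.002,0,0,0],
  [0,0,-0.004,0,0,0],
  [0,0,-0.005,0,0,0],
  [0,0,-0.005,0,0,0],
])

```text
clock: 8.03
tcp_pos: [0.5201, -0.3021, 0.1717]
orientation: [2.284, 2.157, 0.0]
contact_force: [0.5, 0.7, -2.9]
grip_width: 0.0082
gripper_force: 48.8
```

```bash
python3 - <<'E'
from h import *
o=r.get_obs();print(o['clock'],o['tcp_pos'],o['contact_force'])
a=save('scene','pics/i1.png');c=save('side','pics/i3.png')
s=cv2.resize(a[60:230,80:280],(480,400),interpolation=cv2.INTER_CUBIC); t=cv2.resize(c[60:200,220:380],(320,400),interpolation=cv2.INTER_CUBIC)
cv2.imwrite('pics/i.png',np.hstack([s,t])[...,::-1])
E
```

```text
8.0333 [ 0.52007121 -0.3021043   0.17170213] [ 0.49867266  0.66890373 -2.85045312]
```

View pics/i.png

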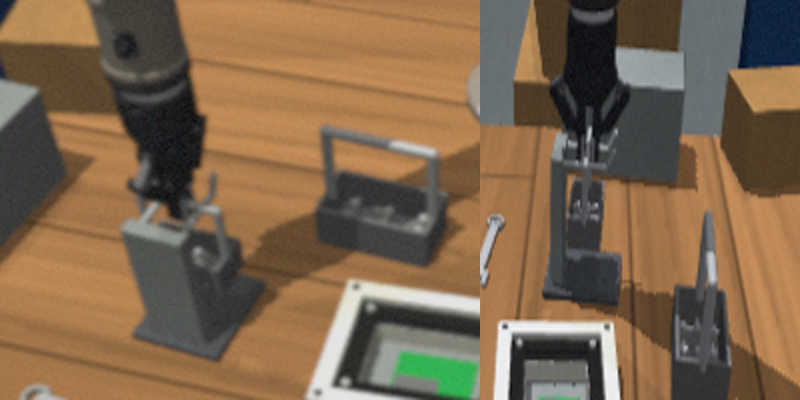

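The prongs go through the arch, with the bar just above them at crop (200,205). I lower the last few millimetres, watching the force.

step_arm([
  [0,0,-0.001,0,0,0],
  [0,0,-0.002,0,0,0],
  [0,0,-0.003,0,0,0],
  [0,0,-0.003,0,0,0],
])

```text
clock: 8.47
tcp_pos: [0.52, -0.3019, 0.1697]
orientation: [2.284, 2.157, 0.0]
contact_force: [0.5, 0.1, -1.2]
grip_width: 0.0081
gripper_force: 48.9
```

step_arm([
  [0,0,-0.001,0,0,0],
  [0,0,-0.002,0,0,0],
  [0,0,-0.002,0,0,0],
])

```text
clock: 8.72
tcp_pos: [0.5201, -0.3021, 0.1693]
orientation: [2.284, 2.157, 0.001]
contact_force: [-2.5, 1.6, 5.7]
grip_width: 0.0081
gripper_force: 49.8
```

step_arm([
  [0,0,0,0,0,0],
  [0,0,0,0,0,0],
  [0,0,0,0,0,0],
  [0,0,0,0,0,0],
], jaw=0.7)

```text
clock: 9.05
tcp_pos: [0.52, -0.3021, 0.1685]
orientation: [2.284, 2.157, 0.0]
contact_force: [0.2, 0.6, 1.0]
grip_width: 0.0255
gripper_force: 0.0
```

step_arm([
  [0,0,0.01,0,0,0],
  [0,0,0.04,0,0,0],
  [0,0,0.09,0,0,0],
  [0,0,0.14,0,0,0],
  [0,0,0.19,0,0,0],
])

```text
clock: 9.47
tcp_pos: [0.5196, -0.3021, 0.284]
orientation: [-2.284, -2.156, 0.001]
contact_force: [0.2, 0.2, 0.3]
grip_width: 0.0256
gripper_force: 0.0
```

step_arm([
  [-0.002,0.05,0.01,0,0,0.001],
  [-0.004,0.1,0.01,0,0,0.002],
  [-0.007,0.155,0.01,0,0,0.003],
  [-0.01,0.21,0.01,0,0,0.004],
  [-0.0125,0.265,0.01,0,0,0.006],
], jaw=0)

```text
clock: 9.88
tcp_pos: [0.5121, -0.1418, 0.289]
orientation: [2.264, 2.178, 0.001]
contact_force: [1.5, -0.6, -0.2]
grip_width: 0.0838
gripper_force: 0.0
```

```bash
python3 - <<'E'
from h import *
o=r.get_obs();print(o['clock'],o['tcp_pos'],o['contact_force'])
a=save('scene','pics/j1.png');c=save('side','pics/j3.png')
s=cv2.resize(a[60:230,80:280],(480,400),interpolation=cv2.INTER_CUBIC); t=cv2.resize(c[60:200,220:380],(320,400),interpolation=cv2.INTER_CUBIC)
cv2.imwrite('pics/j.png',np.hstack([s,t])[...,::-1])
E
```

```text
9.8833 [ 0.51209564 -0.14182218  0.28902429] [ 1.47148514 -0.558785   -0.21845384]
```

View pics/j.png

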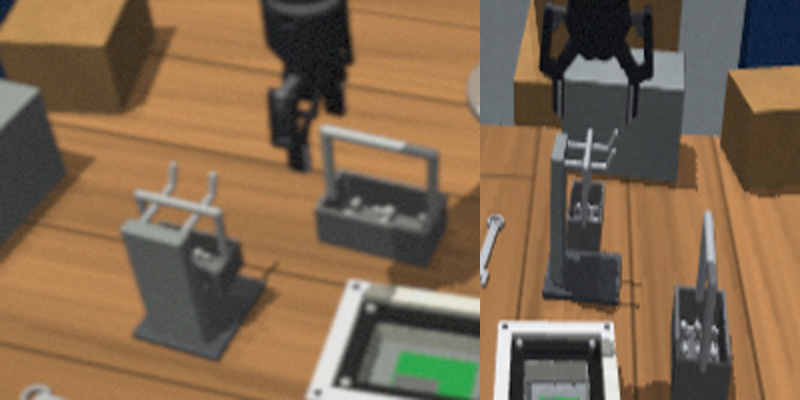

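The caddy hangs level across both prongs, with its bar from crop (138,195) to (220,212), and the arm is free. Next is the cover.

step_arm([
  [-0.002,0.05,0,0,0,0.001],
  [-0.004,0.1,0,0,0,0.002],
  [-0.007,0.155,0,0,0,0.003],
  [-0.01,0.21,0,0,0,0.004],
  [-0.0125,0.265,0,0,0,0.006],
])

```text
clock: 10.4
tcp_pos: [0.5049, 0.0166, 0.289]
orientation: [2.244, 2.198, 0.001]
contact_force: [0.8, -0.3, 0.4]
grip_width: 0.0856
gripper_force: 0.0
```

step_arm([
  [-0.002,0.05,0,0,0,0.001],
  [-0.004,0.1,0,0,0,0.002],
  [-0.007,0.155,0,0,0,0.003],
  [-0.01,0.21,0,0,0,0.004],
  [-0.0125,0.265,0,0,0,0.006],
])

```text
clock: 10.82
tcp_pos: [0.4976, 0.1758, 0.2891]
orientation: [2.223, 2.22, 0.001]
contact_force: [2.1, 0.2, 0.3]
grip_width: 0.0853
gripper_force: 0.0
```

step_arm([
  [-0.002,0.05,0,0,0,0.001],
  [-0.004,0.1,0,0,0,0.002],
  [-0.007,0.155,0,0,0,0.003],
  [-0.01,0.21,0,0,0,0.004],
  [-0.012,0.256,0.004,0,0,0.005],
])

```text
clock: 11.23
tcp_pos: [0.49, 0.3305, 0.2908]
orientation: [-2.204, -2.239, 0.0]
contact_force: [0.3, 0.2, 0.4]
grip_width: 0.0854
gripper_force: 0.0
```

step_arm([
  [0,0,0,0,0,0],
  [0,0,0,0,0,0],
])

```text
clock: 11.4
tcp_pos: [0.4902, 0.33, 0.2909]
orientation: [2.201, 2.241, -0.0]
contact_force: [0.8, -0.6, -0.7]
grip_width: 0.0855
gripper_force: 0.0
```

```bash
python3 - <<'E'
from h import *
np.set_printoptions(precision=4,suppress=True)
o=r.get_obs();np.save('o3.npy',o,allow_pickle=True);print(o['clock'],o['tcp_pos'],o['orientation'])
im=save('wrist','pics/k.png'); W=cam('wrist',o)
print(R.from_rotvec(o['orientation']).as_matrix()[:,1])
hsv=cv2.cvtColor(im,cv2.COLOR_RGB2HSV)
px=proj(W,(.49,.38,.008)).astype(int); print(px,im[px[1],px[0]])
X,c,sl,y=rectfit(im,W,.008,tuple(px)); print('cover',c,sl,y);print(X)
# grip bar top
m=((hsv[...,2]<110)).astype(np.uint8); n,l,s,cc=cv2.connectedComponentsWithStats(m)
for i in range(1,n):
    if s[i,4]>150:
        print(s[i],cc[i],ray(W,cc[i],.032)[:2])
E
```

```text
11.4 [0.4902 0.33   0.2909] [ 2.2012  2.2409 -0.0001]
[0.9998 0.0179 0.0003]
[254 102] [227 230 233]
cover [0.4904 0.3342] [0.1306 0.1682 0.1258 0.1683] [-0.0198  0.0169  0.0088  0.0169]
[[0.4246 0.249 ]
 [0.5552 0.2512]
 [0.5537 0.4193]
 [0.4279 0.4172]]
[  23    2  175  154 9407] [110.1979  84.9164] [0.3349 0.3982]
[ 478   23   34  196 3846] [500.2603 130.3895] [0.7666 0.3567]
[  0 113  13  39 227] [  4.3965 129.9868] [0.2106 0.3478]
[ 406  211   59   58 2048] [433.7803 240.6943] [0.7178 0.2182]
[180 252  28  39 804] [192.1157 269.4789] [0.4138 0.1717]
[    0   258   159   126 11526] [ 88.3568 338.6419] [0.2647 0.0585]
[  348   258   164   126 13695] [429.9487 333.9238] [0.7394 0.0746]
[ 226  305  133   35 3779] [290.3922 322.19  ] [0.5449 0.0911]
[ 181  350  162   34 2960] [276.9247 370.8696] [0.5298 0.0051]
```

View pics/k.png

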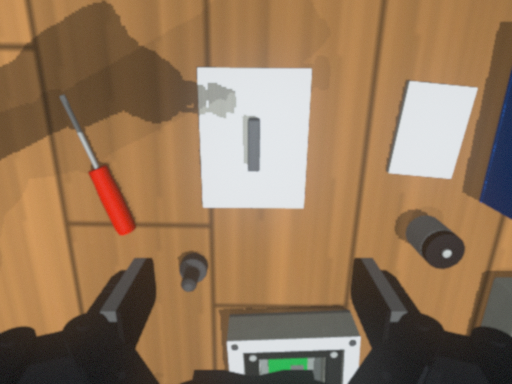

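The wrist view shows the cover squarely, spanning (198,68) to (311,208), with its grip bar at (254,143). The blank is at (432,130). The jaws are in line with the bar.

step_arm([
  [0,0.002,-0.04,0,0,0],
  [0,0.004,-0.09,0,0,0],
  [0,0.006,-0.14,0,0,0],
  [0,0.007,-0.19,0,0,0],
  [0,0.007,-0.24,0,0,0],
])

```text
clock: 11.87
tcp_pos: [0.4912, 0.3308, 0.1463]
orientation: [2.207, 2.235, 0.001]
contact_force: [0.3, 0.2, -0.9]
grip_width: 0.0852
gripper_force: 0.0
```

step_arm([
  [0,0,-0.05,0,0,0],
  [0,0,-0.1,0,0,0],
  [0,0,-0.14,0,0,0],
  [0,0,-0.17,0,0,0],
  [0,0,-0.185,0,0,0],
])

```text
clock: 12.28
tcp_pos: [0.49, 0.3299, 0.0339]
orientation: [2.207, 2.235, -0.006]
contact_force: [-0.6, -0.8, 0.2]
grip_width: 0.0857
gripper_force: 0.0
```

step_arm([
  [0,0,-0.01,0,0,0],
  [0,0,-0.018,0,0,0],
  [0,0,-0.018,0,0,0],
])

```text
clock: 12.53
tcp_pos: [0.4907, 0.3323, 0.0253]
orientation: [2.205, 2.237, 0.0]
contact_force: [1.0, 0.6, 0.2]
grip_width: 0.0856
gripper_force: 0.0
```

step_arm([
  [0,0.003,0,0,0,0],
  [0,0.003,0,0,0,0],
  [0,0.003,0,0,0,0],
  [0,0.003,0,0,0,0],
  [0,0.003,0,0,0,0],
], jaw=1, squeeze=70)

```text
clock: 12.95
tcp_pos: [0.4904, 0.3348, 0.0256]
orientation: [2.204, 2.238, 0.001]
contact_force: [0.0, 0.7, -0.1]
grip_width: 0.0256
gripper_force: 0.0
```

step_arm([
  [0,0,0,0,0,0],
  [0,0,0,0,0,0],
  [0,0,0,0,0,0],
  [0,0,0,0,0,0],
  [0,0,0,0,0,0],
])

```text
clock: 13.37
tcp_pos: [0.4905, 0.3348, 0.0256]
orientation: [-2.205, -2.238, -0.001]
contact_force: [-1.3, -0.9, 6.1]
grip_width: 0.0125
gripper_force: 69.9
```

step_arm([
  [0,0,0.01,0,0,0],
  [0,0,0.04,0,0,0],
  [0,0,0.08,0,0,0],
  [0,0,0.12,0,0,0],
  [0,0,0.15,0,0,0],
])

```text
clock: 13.78
tcp_pos: [0.4901, 0.3343, 0.1163]
orientation: [2.205, 2.238, -0.0]
contact_force: [0.2, 0.3, -4.4]
grip_width: 0.0123
gripper_force: 68.7
```

step_arm([
  [0,0,0.03,0,0,0],
  [0,0,0.06,0,0,0],
  [0,0,0.08,0,0,0],
  [0,0,0.08,0,0,0],
  [0,0,0.08,0,0,0],
])

```text
clock: 14.2
tcp_pos: [0.49, 0.3346, 0.163]
orientation: [-2.204, -2.238, -0.0]
contact_force: [0.2, 0.1, -4.4]
grip_width: 0.0129
gripper_force: 68.8
```

```bash
cat > held.py <<'E'
from h import *
np.set_printoptions(precision=4,suppress=True)
o=r.get_obs();print(o['clock'],o['tcp_pos'],o['orientation'],o['contact_force'])
im=save('wrist','pics/held.png'); W=cam('wrist',o); Rm=R.from_rotvec(o['orientation']).as_matrix()
z=o['tcp_pos'][2]-.0256+.008
# expected corners in image, then edge points near each expected edge
g=cv2.GaussianBlur(cv2.cvtColor(im,cv2.COLOR_RGB2GRAY),(3,3),0).astype(float); hsv=cv2.cvtColor(im,cv2.COLOR_RGB2HSV)
ey=Rm[:2,0];ex=Rm[:2,1]; c0=o['tcp_pos'][:2]
m=((hsv[...,2]>150)&(hsv[...,1]<60)).astype(np.uint8)
def edge(fix,axis,ts):
    P=[]
    for t in ts:
        prev=None
        for s in np.arange(-.02,.02,.0005)+fix:   # inside -> outside
            u=s if fix>0 else 2*fix-s
            p=c0+(ex*u+ey*t if axis=='x' else ex*t+ey*u); q=proj(W,(*p,z)); a,b=q.round().astype(int)
            if not(0<=a<512 and 0<=b<384): break
            if m[b,a]: prev=(u,t)
        if prev: P.append(prev)
    P=np.array(P); 
    if len(P)>3: k=np.polyfit(P[:,1],P[:,0],1); print(axis,fix,'n',len(P),'slope',k[0],'at0',k[1],'resid',np.std(P[:,0]-np.polyval(k,P[:,1])))
    else: print(axis,fix,'few',len(P))
edge(.065,'x',np.arange(.02,.08,.004)); edge(-.065,'x',np.arange(.02,.08,.004)); edge(.085,'y',np.arange(-.06,.06,.006))
E
python3 held.py
```

```text
14.2 [0.49   0.3346 0.163 ] [-2.2042 -2.2383 -0.0004] [ 0.1682  0.1308 -4.3868]
x 0.065 n 15 slope 0.0004464285714284348 at0 0.06384523809523814 resid 0.00022097367508227043
x -0.065 few 2
y 0.085 n 20 slope 0.0011904761904765488 at0 0.08397857142857146 resid 0.00010088890637018136
```

step_arm([
  [0.004,-0.025,0,0,0,0.001],
  [0.012,-0.07,0,0,0,0.002],
  [0.02,-0.12,0,0,0,0.003],
  [0.03,-0.17,0,0,0,0.004],
  [0.039,-0.22,0,0,0,0.005],
])

```text
clock: 14.67
tcp_pos: [0.5129, 0.2002, 0.1617]
orientation: [-2.186, -2.256, 0.004]
contact_force: [-1.0, -0.0, -3.9]
grip_width: 0.0125
gripper_force: 68.7
```

step_arm([
  [0.009,-0.05,0,0,0,0.001],
  [0.018,-0.1,0,0,0,0.002],
  [0.027,-0.15,0,0,0,0.003],
  [0.036,-0.2,0,0,0,0.004],
  [0.044,-0.245,0,0,0,0.005],
])

```text
clock: 15.08
tcp_pos: [0.539, 0.0526, 0.1619]
orientation: [-2.17, -2.271, 0.004]
contact_force: [0.6, 0.3, -3.6]
grip_width: 0.0121
gripper_force: 68.7
```

step_arm([
  [0.008,-0.045,0,0,0,0.001],
  [0.014,-0.085,0,0,0,0.002],
  [0.02,-0.115,0,0,0,0.003],
  [0.023,-0.13,0,0,0,0.0045],
  [0.023,-0.133,0,0,0,0.0045],
])

```text
clock: 15.5
tcp_pos: [0.5532, -0.027, 0.1623]
orientation: [-2.157, -2.284, 0.003]
contact_force: [0.4, -0.6, -4.3]
grip_width: 0.0125
gripper_force: 68.7
```

step_arm([
  [0,0,-0.02,0,0,0],
  [0,0,-0.05,0,0,0],
  [0,0,-0.07,0,0,0],
  [0,0,-0.07,0,0,0],
  [0,0,-0.07,0,0,0],
])

```text
clock: 15.92
tcp_pos: [0.5528, -0.0231, 0.1199]
orientation: [-2.15, -2.288, 0.003]
contact_force: [-0.7, 0.8, -3.9]
grip_width: 0.0127
gripper_force: 68.5
```

```bash
python3 held.py; python3 - <<'E'
from h import *
o=r.get_obs(); m=R.from_rotvec(o['orientation']).as_matrix()
print('yaw',np.arctan2(m[1,1],m[0,1]),'tilt',m[:2,2])
im=cv2.imread('pics/held.png'); W=cam('wrist',o)
cv2.imwrite('pics/l.png',cv2.resize(im,(768,576),interpolation=cv2.INTER_CUBIC))
E
```

```text
15.9167 [ 0.5528 -0.0231  0.1199] [-2.1497 -2.2881  0.0032] [-0.7218  0.7692 -3.9228]
x 0.065 n 15 slope 5.3291108273468556e-17 at0 0.06650000000000002 resid 0.0
x -0.065 few 2
y 0.085 n 18 slope -3.63199165975595e-17 at0 0.1005 resid 0.0
yaw 0.061971730587235686 tilt [-8.25170306e-04  1.95636045e-05]
```

View pics/l.png

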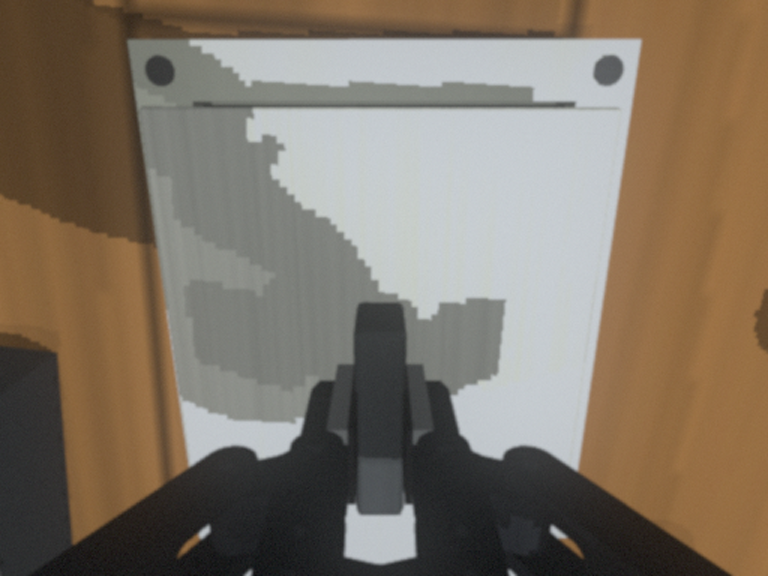

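The picture shows the cover held level over the base: the cover's far edge runs (142,106) to (620,106), the base's far rim edge runs (128,39) to (641,39), and a thin dark slit of pocket shows at row 103. I compare the two in the base's frame.

```bash
cat > cmp.py <<'E'
from h import *
np.set_printoptions(precision=4,suppress=True)
o=r.get_obs(); W=cam('wrist',o); zc=o['tcp_pos'][2]-.0176
im=cv2.imread('pics/held.png'); g=cv2.cvtColor(im,cv2.COLOR_BGR2GRAY)
f=lambda u,v:((u+.5)/1.5-.5,(v+.5)/1.5-.5)
yaw=.061; ex=np.array([np.cos(yaw),np.sin(yaw)]);ey=np.array([-ex[1],ex[0]])
c=o['tcp_pos'][:2]
loc=lambda p:np.array([(p[:2]-c)@ex,(p[:2]-c)@ey])
for n,u,v,z in[('coverL',142,106.5,zc),('coverR',620,107.5,zc),('seatL',128,39,.054),('seatR',641,39,.054),('slitL',195,103,.054),('slitR',575,103,.054),('scrL',160,70.5,.054),('scrR',608,70.5,.054)]:
    print(n,loc(ray(W,f(u,v),z)))
print(g[20:76,120:121].T,g[20:76,200:201].T,g[20:76,300:301].T)
E
python3 cmp.py
```

```text
coverL [-0.064   0.0844]
coverR [0.0636 0.0841]
seatL [-0.087   0.1065]
seatR [0.089  0.1065]
slitL [-0.0664  0.0858]
slitR [0.0689 0.0858]
scrL [-0.0774  0.0965]
scrR [0.0791 0.0965]
[[ 71  71  70  68  72  81 104 120 123 123 126 124 124 122 124 124 125 126
  126 124 123 125 124 125 123 123 125 126 123 124 124 125 123 125 124 124
  124 124 126 126 124 126 122 123 126 125 127 125 126 124 116 113 114 119
  124 124]] [[ 85  86  83  74  78 103 153 185 195 197 196 196 195 198 197 197 196 196
  198 195 197 196 198 200 198 197 198 198 198 197 198 197 197 196 193 172
  143 133 133 135 132 134 134 134 132 133 131 125 121 110  95 124 165 189
  196 199]] [[ 84  82  77  68  76 110 159 188 194 195 197 197 198 197 197 197 196 198
  198 199 197 197 198 198 198 198 199 197 199 198 198 198 198 193 173 144
  134 133 132 133 131 133 132 133 136 132 132 125 121 109  92 116 157 187
  197 200]]
```

step_arm([
  [0.001,0,-0.01,0,0,0],
  [0.002,-0.0015,-0.03,0,0,0],
  [0.002,-0.0015,-0.05,0,0,0],
  [0.002,-0.0015,-0.055,0,0,0],
  [0.002,-0.0015,-0.055,0,0,0],
])

```text
clock: 16.38
tcp_pos: [0.5539, -0.0251, 0.0865]
orientation: [-2.152, -2.286, 0.004]
contact_force: [0.6, -0.5, -4.3]
grip_width: 0.0127
gripper_force: 68.5
```

step_arm([
  [0,0,0,0,0,0],
  [0,0,0,0,0,0],
  [0,0,0,0,0,0],
])

```text
clock: 16.63
tcp_pos: [0.5554, -0.0252, 0.0885]
orientation: [2.153, 2.287, 0.001]
contact_force: [0.6, -0.2, -3.0]
grip_width: 0.0125
gripper_force: 68.5
```

step_arm([
  [-0.002,0.0015,-0.003,0,0,0],
  [-0.002,0.0015,-0.006,0,0,0],
  [-0.002,0.0015,-0.01,0,0,0],
  [-0.002,0.0015,-0.01,0,0,0],
  [-0.002,0.0015,-0.01,0,0,0],
])

```text
clock: 17.05
tcp_pos: [0.5537, -0.0242, 0.082]
orientation: [-2.153, -2.288, 0.0]
contact_force: [0.1, -0.5, -3.8]
grip_width: 0.0127
gripper_force: 68.6
```

```bash
python3 - <<'E'
from h import *
np.set_printoptions(precision=4,suppress=True)
o=r.get_obs(); im=save('wrist','pics/held.png'); W=cam('wrist',o); zc=o['tcp_pos'][2]-.0176
m=R.from_rotvec(o['orientation']).as_matrix(); yaw=np.arctan2(m[1,1],m[0,1]); print(o['tcp_pos'],yaw,m[:2,2],o['contact_force'])
g=cv2.cvtColor(im,cv2.COLOR_RGB2GRAY).astype(float); ex=m[:2,1];ey=m[:2,0];c=o['tcp_pos'][:2]
hsv=cv2.cvtColor(im,cv2.COLOR_RGB2HSV)
# profiles: along tool y at fixed x for far edges; along x at fixed y for side rim
def prof(p0,d,z,ss):
    q=np.array([proj(W,(*(c+p0[0]*ex+p0[1]*ey+s*d),z)) for s in ss]).astype(np.float32)
    return cv2.remap(g.astype(np.float32),q[None,:,0].copy(),q[None,:,1].copy(),cv2.INTER_LINEAR)[0]
ss=np.arange(.078,.112,.0005)
for x in(-.03,0,.03): 
    v=prof((x,0),ey,.054,ss); print('y-prof',x,v.round().astype(int).tolist())
ss=np.arange(.06,.094,.0005)
for y in(.05,.07):
    for sg in(1,-1): v=prof((0,y),sg*ex,.054,ss); print('x-prof',sg,y,v.round().astype(int).tolist())
E
```

```text
[ 0.5537 -0.0242  0.082 ] 0.06071688365567719 [-0.0003  0.    ] [ 0.1107 -0.5166 -3.7576]
y-prof -0.03 [188, 188, 189, 189, 188, 189, 189, 189, 188, 189, 187, 180, 155, 110, 74, 66, 70, 99, 115, 136, 172, 186, 188, 188, 189, 188, 189, 187, 189, 188, 188, 187, 188, 188, 187, 187, 187, 186, 187, 188, 186, 187, 186, 186, 186, 186, 185, 186, 186, 185, 186, 186, 185, 186, 185, 185, 186, 184, 179, 149, 103, 86, 80, 76, 74, 72, 73, 67]
y-prof 0 [192, 191, 191, 189, 191, 190, 191, 190, 190, 192, 190, 182, 154, 108, 76, 70, 73, 95, 116, 140, 175, 188, 190, 190, 191, 190, 190, 191, 190, 189, 189, 189, 190, 188, 189, 189, 189, 189, 188, 188, 188, 187, 189, 187, 188, 188, 187, 188, 188, 187, 185, 186, 186, 187, 185, 187, 185, 184, 179, 144, 91, 67, 72, 78, 84, 87, 89, 70]
y-prof 0.03 [191, 191, 189, 191, 190, 190, 191, 191, 190, 191, 188, 176, 147, 100, 74, 69, 72, 90, 109, 130, 169, 187, 189, 188, 190, 190, 190, 190, 188, 189, 188, 188, 188, 189, 190, 189, 188, 189, 188, 187, 188, 187, 188, 187, 187, 187, 188, 188, 187, 187, 187, 186, 186, 186, 185, 186, 185, 186, 181, 150, 99, 79, 88, 92, 95, 
[... 711 characters left out ...]

x-prof 1 0.07 [190, 191, 191, 190, 191, 191, 192, 191, 190, 192, 190, 191, 189, 189, 190, 190, 189, 189, 190, 190, 190, 190, 190, 190, 190, 189, 190, 190, 190, 190, 190, 189, 190, 190, 190, 189, 189, 189, 190, 189, 189, 188, 189, 189, 189, 188, 189, 190, 188, 189, 189, 189, 189, 188, 184, 163, 134, 118, 114, 114, 113, 113, 112, 113, 113, 112, 112, 112]
x-prof -1 0.07 [121, 121, 121, 121, 123, 124, 123, 123, 128, 134, 136, 136, 135, 134, 135, 138, 139, 138, 133, 130, 133, 135, 135, 134, 134, 134, 134, 134, 133, 134, 134, 133, 133, 133, 133, 133, 132, 132, 133, 133, 134, 133, 132, 132, 133, 132, 132, 133, 133, 132, 131, 131, 132, 131, 130, 123, 103, 80, 74, 75, 75, 74, 74, 75, 75, 74, 73, 74]
```

The cover is aligned within about 0.5 mm on all sides. I lower it gently onto the studs.

step_arm([
  [0,0,-0.002,0,0,0],
  [0,0,-0.004,0,0,0],
  [0,0,-0.006,0,0,0],
  [0,0,-0.006,0,0,0],
])

```text
clock: 17.43
tcp_pos: [0.5537, -0.0242, 0.0782]
orientation: [-2.153, -2.288, 0.001]
contact_force: [-0.9, 0.5, -3.8]
grip_width: 0.0126
gripper_force: 68.6
```

step_arm([
  [0,0,-0.001,0,0,0],
  [0,0,-0.002,0,0,0],
  [0,0,-0.003,0,0,0],
  [0,0,-0.003,0,0,0],
])

```text
clock: 17.77
tcp_pos: [0.5539, -0.0242, 0.0767]
orientation: [2.153, 2.288, 0.0]
contact_force: [1.6, 0.2, -3.7]
grip_width: 0.0128
gripper_force: 68.8
```

step_arm([
  [0,0,-0.001,0,0,0],
  [0,0,-0.002,0,0,0],
  [0,0,-0.002,0,0,0],
])

```text
clock: 18.02
tcp_pos: [0.554, -0.0242, 0.0761]
orientation: [-2.153, -2.288, -0.001]
contact_force: [-3.4, 0.1, 5.1]
grip_width: 0.0128
gripper_force: 70.1
```

step_arm([
  [0,0,0,0,0,0],
  [0,0,0,0,0,0],
  [0,0,0,0,0,0],
  [0,0,0,0,0,0],
], jaw=0.5)

```text
clock: 18.35
tcp_pos: [0.5541, -0.0242, 0.0756]
orientation: [2.153, 2.288, 0.001]
contact_force: [0.9, -0.1, 0.0]
grip_width: 0.0426
gripper_force: 0.0
```

step_arm([
  [0,0,0.01,0,0,0],
  [0,0,0.05,0,0,0],
  [0,0,0.1,0,0,0],
  [0,0,0.12,0,0,0],
  [0,0,0.12,0,0,0],
])

```text
clock: 18.77
tcp_pos: [0.5561, -0.0244, 0.1509]
orientation: [2.151, 2.285, 0.007]
contact_force: [0.1, 0.7, 0.1]
grip_width: 0.0429
gripper_force: 0.0
```

step_arm([
  [0,0,0,0,0,0],
  [0,0,0,0,0,0],
  [0,0,0,0,0,0],
  [0,0,0,0,0,0],
  [0,0,0,0,0,0],
], jaw=1)

```text
clock: 19.18
tcp_pos: [0.5533, -0.0243, 0.1467]
orientation: [-2.152, -2.287, 0.002]
contact_force: [0.8, 0.5, -0.1]
grip_width: 0.0004
gripper_force: 0.0
```

```bash
python3 - <<'E'
from h import *
o=r.get_obs();m=R.from_rotvec(o['orientation']).as_matrix();print(o['tcp_pos'],o['contact_force'],o['grip_width'])
save('wrist','pics/m.png')
ex=np.array([np.cos(.061),np.sin(.061)]);ey=np.array([-ex[1],ex[0]]); c=np.array([.5538,-.0245])
for n,sx,sy in((0,1,1),(2,-1,1),(3,-1,-1),(1,1,-1)):
    p=c+ex*sx*.045+ey*sy*.07; print('stud',n,p.round(4),'units',((p-o['tcp_pos'][:2])/.6).round(4))
print('z units to plate top .060 with tips 14:',(.074-o['tcp_pos'][2])/.6)
E
```

```text
[ 0.55332615 -0.02425311  0.14666977] [ 0.77294578  0.4507724  -0.08192188] 0.0004279864543767055
stud 0 [0.5944 0.0481] units [0.0685 0.1206]
stud 2 [0.5046 0.0426] units [-0.0812  0.1115]
stud 3 [ 0.5132 -0.0971] units [-0.067  -0.1214]
stud 1 [ 0.603  -0.0916] units [ 0.0828 -0.1123]
z units to plate top .060 with tips 14: -0.12111629062433726
```

step_arm([
  [0.03,0.04,0,0,0,0],
  [0.05,0.09,0,0,0,0],
  [0.0685,0.12,-0.03,0,0,0],
  [0.0685,0.12,-0.07,0,0,0],
  [0.0685,0.12,-0.1,0,0,0],
])

```text
clock: 19.65
tcp_pos: [0.5953, 0.0502, 0.0859]
orientation: [-2.149, -2.291, -0.0]
contact_force: [-0.4, -1.1, -1.0]
grip_width: -0.0001
gripper_force: 0.0
```

step_arm([
  [0,0,-0.005,0,0,0],
  [0,0,-0.01,0,0,0],
  [0,0,-0.012,0,0,0],
  [0,0,-0.012,0,0,0],
])

```text
clock: 19.98
tcp_pos: [0.5955, 0.0474, 0.0811]
orientation: [2.153, 2.286, 0.001]
contact_force: [0.2, -0.4, 1.0]
grip_width: -0.0001
gripper_force: 0.0
```

step_arm([
  [0,0,-0.002,0,0,0],
  [0,0,-0.004,0,0,0],
  [0,0,-0.006,0,0,0],
  [0,0,-0.006,0,0,0],
])

```text
clock: 20.32
tcp_pos: [0.595, 0.0478, 0.0769]
orientation: [2.153, 2.288, 0.001]
contact_force: [0.6, 0.3, 0.0]
grip_width: 0.0001
gripper_force: 0.0
```

step_arm([
  [0,0,-0.002,0,0,0],
  [0,0,-0.004,0,0,0],
  [0,0,-0.004,0,0,0],
])

```text
clock: 20.57
tcp_pos: [0.5948, 0.0478, 0.0741]
orientation: [-2.153, -2.288, 0.0]
contact_force: [1.0, -0.1, -1.0]
grip_width: 0.0001
gripper_force: 0.0
```

step_arm([
  [0,0,-0.001,0,0,0],
  [0,0,-0.002,0,0,0],
  [0,0,-0.002,0,0,0],
])

```text
clock: 20.82
tcp_pos: [0.5949, 0.0478, 0.073]
orientation: [-2.153, -2.288, 0.0]
contact_force: [0.3, -0.5, -0.2]
grip_width: -0.0002
gripper_force: 0.0
```

step_arm([
  [0,0,-0.001,0,0,0],
  [0,0,-0.002,0,0,0],
  [0,0,-0.002,0,0,0],
])

```text
clock: 21.07
tcp_pos: [0.5951, 0.0478, 0.0721]
orientation: [2.153, 2.288, 0.0]
contact_force: [-0.1, 0.8, 2.6]
grip_width: 0.0001
gripper_force: 1.3
```

Contact. I press on in small steps.

step_arm([
  [0,0,-0.001,0,0,0],
  [0,0,-0.0015,0,0,0],
  [0,0,-0.0015,0,0,0],
])

```text
clock: 21.32
tcp_pos: [0.5951, 0.0478, 0.0717]
orientation: [-2.153, -2.288, -0.001]
contact_force: [-1.6, -0.1, 7.7]
grip_width: -0.0001
gripper_force: 3.9
```

step_arm([
  [0,0,-0.001,0,0,0],
  [0,0,-0.0015,0,0,0],
  [0,0,-0.0015,0,0,0],
])

```text
clock: 21.57
tcp_pos: [0.5952, 0.0478, 0.0712]
orientation: [-2.153, -2.288, -0.001]
contact_force: [-3.3, -0.6, 11.0]
grip_width: 0.0001
gripper_force: 5.6
```

step_arm([
  [0,0,-0.001,0,0,0],
  [0,0,-0.0015,0,0,0],
  [0,0,-0.0015,0,0,0],
])

```text
clock: 21.82
tcp_pos: [0.5952, 0.0479, 0.0703]
orientation: [-2.153, -2.288, -0.001]
contact_force: [-3.3, 1.0, 12.5]
grip_width: -0.0003
gripper_force: 5.9
```

step_arm([
  [0,0,-0.001,0,0,0],
  [0,0,-0.002,0,0,0],
  [0,0,-0.0025,0,0,0],
  [0,0,-0.0025,0,0,0],
])

```text
clock: 22.15
tcp_pos: [0.5954, 0.0479, 0.069]
orientation: [2.153, 2.288, 0.002]
contact_force: [-2.9, 1.2, 12.8]
grip_width: 0.0002
gripper_force: 6.0
```

step_arm([
  [0,0,-0.001,0,0,0],
  [0,0,-0.002,0,0,0],
  [0,0,-0.0025,0,0,0],
  [0,0,-0.0025,0,0,0],
])

```text
clock: 22.48
tcp_pos: [0.5955, 0.048, 0.0679]
orientation: [-2.153, -2.288, -0.002]
contact_force: [-4.7, 1.1, 16.8]
grip_width: -0.0
gripper_force: 8.0
```

step_arm([
  [0,0,0.01,0,0,0],
  [0,0,0.025,0,0,0],
  [-0.05,-0.003,0.025,0,0,0],
  [-0.1,-0.006,0.025,0,0,0],
  [-0.15,-0.009,0.025,0,0,0],
])

```text
clock: 22.9
tcp_pos: [0.5042, 0.0422, 0.0815]
orientation: [2.153, 2.287, 0.001]
contact_force: [-0.0, 0.0, 1.1]
grip_width: 0.0001
gripper_force: 0.0
```

step_arm([
  [0,0,0,0,0,0],
  [0,0,-0.004,0,0,0],
  [0,0,-0.008,0,0,0],
  [0,0,-0.009,0,0,0],
  [0,0,-0.009,0,0,0],
])

```text
clock: 23.32
tcp_pos: [0.506, 0.0425, 0.0757]
orientation: [2.152, 2.287, 0.001]
contact_force: [0.5, -0.5, -0.3]
grip_width: -0.0001
gripper_force: 0.0
```

step_arm([
  [0,0,-0.001,0,0,0],
  [0,0,-0.002,0,0,0],
  [0,0,-0.003,0,0,0],
  [0,0,-0.003,0,0,0],
])

```text
clock: 23.65
tcp_pos: [0.505, 0.0423, 0.0738]
orientation: [-2.153, -2.288, 0.0]
contact_force: [-0.9, 0.1, -0.6]
grip_width: 0.0001
gripper_force: 0.0
```

step_arm([
  [0,0,-0.001,0,0,0],
  [0,0,-0.002,0,0,0],
  [0,0,-0.003,0,0,0],
  [0,0,-0.003,0,0,0],
])

```text
clock: 23.98
tcp_pos: [0.5052, 0.0425, 0.0726]
orientation: [-2.153, -2.288, -0.001]
contact_force: [-1.3, 0.1, 7.2]
grip_width: -0.0002
gripper_force: 3.3
```

step_arm([
  [0,0,-0.001,0,0,0],
  [0,0,-0.002,0,0,0],
  [0,0,-0.002,0,0,0],
])

```text
clock: 24.23
tcp_pos: [0.5052, 0.0425, 0.0716]
orientation: [-2.153, -2.288, -0.001]
contact_force: [-3.0, 0.6, 8.0]
grip_width: 0.0001
gripper_force: 4.0
```

step_arm([
  [0,0,-0.001,0,0,0],
  [0,0,-0.002,0,0,0],
  [0,0,-0.002,0,0,0],
])

```text
clock: 24.48
tcp_pos: [0.5051, 0.0425, 0.0704]
orientation: [-2.153, -2.288, -0.001]
contact_force: [-1.8, 0.9, 8.6]
grip_width: 0.0
gripper_force: 4.1
```

step_arm([
  [0,0,-0.001,0,0,0],
  [0,0,-0.002,0,0,0],
  [0,0,-0.002,0,0,0],
])

```text
clock: 24.73
tcp_pos: [0.5051, 0.0426, 0.0692]
orientation: [-2.153, -2.288, -0.001]
contact_force: [-3.4, 0.4, 8.6]
grip_width: -0.0001
gripper_force: 4.2
```

step_arm([
  [0,0,-0.001,0,0,0],
  [0,0,-0.002,0,0,0],
  [0,0,-0.002,0,0,0],
])

```text
clock: 24.98
tcp_pos: [0.5051, 0.0426, 0.0681]
orientation: [-2.153, -2.287, -0.001]
contact_force: [-2.3, 0.6, 10.0]
grip_width: -0.0003
gripper_force: 4.9
```

step_arm([
  [0,0,-0.001,0,0,0],
  [0,0,-0.002,0,0,0],
  [0,0,-0.002,0,0,0],
])

```text
clock: 25.23
tcp_pos: [0.5052, 0.0426, 0.0672]
orientation: [-2.153, -2.287, -0.002]
contact_force: [-3.7, 0.9, 14.9]
grip_width: 0.0001
gripper_force: 7.5
```

step_arm([
  [0,0,0.015,0,0,0],
  [0,-0.04,0.025,0,0,0],
  [0.005,-0.105,0.025,0,0,0],
  [0.01,-0.17,0.025,0,0,0],
  [0.014,-0.233,0.025,0,0,0],
])

```text
clock: 25.65
tcp_pos: [0.5136, -0.0987, 0.0817]
orientation: [2.151, 2.289, 0.001]
contact_force: [0.9, -0.3, -0.6]
grip_width: 0.0002
gripper_force: 0.0
```

step_arm([
  [0,0,0,0,0,0],
  [0,0,-0.003,0,0,0],
  [0,0,-0.006,0,0,0],
  [0,0,-0.008,0,0,0],
  [0,0,-0.008,0,0,0],
])

```text
clock: 26.07
tcp_pos: [0.5132, -0.0956, 0.0759]
orientation: [-2.149, -2.29, 0.0]
contact_force: [0.5, 0.7, 0.5]
grip_width: 0.0
gripper_force: 0.0
```

step_arm([
  [0,0,-0.001,0,0,0],
  [0,0,-0.002,0,0,0],
  [0,0,-0.002,0,0,0],
])

```text
clock: 26.32
tcp_pos: [0.5133, -0.0967, 0.0751]
orientation: [-2.152, -2.289, 0.0]
contact_force: [-0.2, -0.1, 1.0]
grip_width: -0.0001
gripper_force: 0.0
```

step_arm([
  [0,0,-0.001,0,0,0],
  [0,0,-0.002,0,0,0],
  [0,0,-0.002,0,0,0],
])

```text
clock: 26.57
tcp_pos: [0.5133, -0.0973, 0.0739]
orientation: [-2.153, -2.288, 0.0]
contact_force: [-0.7, 0.5, -0.2]
grip_width: 0.0002
gripper_force: 0.0
```

step_arm([
  [0,0,-0.001,0,0,0],
  [0,0,-0.002,0,0,0],
  [0,0,-0.003,0,0,0],
  [0,0,-0.003,0,0,0],
])

```text
clock: 26.9
tcp_pos: [0.5135, -0.0975, 0.0725]
orientation: [-2.153, -2.288, -0.0]
contact_force: [-0.9, 0.3, 5.1]
grip_width: 0.0002
gripper_force: 3.0
```

step_arm([
  [0,0,-0.001,0,0,0],
  [0,0,-0.002,0,0,0],
  [0,0,-0.003,0,0,0],
  [0,0,-0.003,0,0,0],
])

```text
clock: 27.23
tcp_pos: [0.5135, -0.0976, 0.0711]
orientation: [-2.153, -2.287, -0.001]
contact_force: [-3.1, 1.2, 10.3]
grip_width: -0.0001
gripper_force: 5.2
```

step_arm([
  [0,0,-0.001,0,0,0],
  [0,0,-0.002,0,0,0],
  [0,0,-0.002,0,0,0],
])

```text
clock: 27.48
tcp_pos: [0.5134, -0.0976, 0.07]
orientation: [-2.153, -2.287, -0.001]
contact_force: [-3.3, 0.3, 11.0]
grip_width: 0.0
gripper_force: 5.5
```

step_arm([
  [0,0,-0.001,0,0,0],
  [0,0,-0.002,0,0,0],
  [0,0,-0.002,0,0,0],
])

```text
clock: 27.73
tcp_pos: [0.5134, -0.0977, 0.0688]
orientation: [-2.154, -2.287, -0.001]
contact_force: [-4.6, 0.3, 11.9]
grip_width: -0.0002
gripper_force: 5.9
```

step_arm([
  [0,0,-0.001,0,0,0],
  [0,0,-0.002,0,0,0],
  [0,0,-0.002,0,0,0],
])

```text
clock: 27.98
tcp_pos: [0.5133, -0.0978, 0.0677]
orientation: [-2.154, -2.287, -0.001]
contact_force: [-3.7, 0.5, 13.7]
grip_width: -0.0001
gripper_force: 6.6
```

step_arm([
  [0,0,-0.001,0,0,0],
  [0,0,-0.0015,0,0,0],
  [0,0,-0.0015,0,0,0],
])

```text
clock: 28.23
tcp_pos: [0.5134, -0.0978, 0.0673]
orientation: [-2.154, -2.287, -0.001]
contact_force: [-5.6, 0.5, 18.7]
grip_width: 0.0
gripper_force: 9.5
```

Next is stud 1 (+x, -y).

step_arm([
  [0,0,0.01,0,0,0],
  [0,0,0.025,0,0,0],
  [0.05,0.003,0.025,0,0,0],
  [0.1,0.006,0.025,0,0,0],
  [0.15,0.009,0.025,0,0,0],
])

```text
clock: 28.65
tcp_pos: [0.6045, -0.0918, 0.0817]
orientation: [2.153, 2.288, 0.001]
contact_force: [0.3, -0.1, -0.3]
grip_width: 0.0001
gripper_force: 0.0
```

step_arm([
  [0,0,0,0,0,0],
  [0,0,-0.003,0,0,0],
  [0,0,-0.006,0,0,0],
  [0,0,-0.009,0,0,0],
  [0,0,-0.009,0,0,0],
])

```text
clock: 29.07
tcp_pos: [0.6018, -0.0922, 0.075]
orientation: [-2.153, -2.286, 0.002]
contact_force: [0.0, 0.5, 0.3]
grip_width: 0.0003
gripper_force: 0.0
```

step_arm([
  [0,0,-0.001,0,0,0],
  [0,0,-0.002,0,0,0],
  [0,0,-0.003,0,0,0],
  [0,0,-0.003,0,0,0],
])

```text
clock: 29.4
tcp_pos: [0.6032, -0.092, 0.0737]
orientation: [-2.153, -2.288, 0.0]
contact_force: [-0.4, -0.5, 0.1]
grip_width: 0.0001
gripper_force: 0.0
```

step_arm([
  [0,0,-0.001,0,0,0],
  [0,0,-0.002,0,0,0],
  [0,0,-0.003,0,0,0],
  [0,0,-0.003,0,0,0],
])

```text
clock: 29.73
tcp_pos: [0.6035, -0.0921, 0.0722]
orientation: [2.153, 2.288, 0.0]
contact_force: [-1.1, 0.4, 4.2]
grip_width: -0.0005
gripper_force: 2.2
```

step_arm([
  [0,0,-0.001,0,0,0],
  [0,0,-0.002,0,0,0],
  [0,0,-0.003,0,0,0],
  [0,0,-0.003,0,0,0],
])

```text
clock: 30.07
tcp_pos: [0.6035, -0.0921, 0.0707]
orientation: [2.153, 2.288, 0.001]
contact_force: [-3.2, 0.1, 6.9]
grip_width: -0.0002
gripper_force: 3.8
```

step_arm([
  [0,0,-0.001,0,0,0],
  [0,0,-0.002,0,0,0],
  [0,0,-0.002,0,0,0],
])

```text
clock: 30.32
tcp_pos: [0.6036, -0.0922, 0.0696]
orientation: [2.153, 2.287, 0.001]
contact_force: [-3.0, 0.0, 7.4]
grip_width: 0.0001
gripper_force: 3.8
```

step_arm([
  [0,0,-0.001,0,0,0],
  [0,0,-0.002,0,0,0],
  [0,0,-0.002,0,0,0],
])

```text
clock: 30.57
tcp_pos: [0.6036, -0.0922, 0.0684]
orientation: [2.153, 2.287, 0.001]
contact_force: [-1.8, -0.2, 7.1]
grip_width: 0.0002
gripper_force: 3.9
```

step_arm([
  [0,0,-0.001,0,0,0],
  [0,0,-0.002,0,0,0],
  [0,0,-0.002,0,0,0],
])

```text
clock: 30.82
tcp_pos: [0.6037, -0.0922, 0.0675]
orientation: [2.153, 2.287, 0.001]
contact_force: [-3.0, 0.0, 9.9]
grip_width: 0.0005
gripper_force: 4.9
```

step_arm([
  [0,0,-0.001,0,0,0],
  [0,0,-0.0015,0,0,0],
  [0,0,-0.0015,0,0,0],
])

```text
clock: 31.07
tcp_pos: [0.6038, -0.0922, 0.0669]
orientation: [2.153, 2.287, 0.001]
contact_force: [-3.3, 0.4, 12.0]
grip_width: 0.0001
gripper_force: 6.4
```

step_arm([
  [0,0,-0.001,0,0,0],
  [0,0,-0.0015,0,0,0],
  [0,0,-0.0015,0,0,0],
])

```text
clock: 31.32
tcp_pos: [0.6038, -0.0922, 0.0666]
orientation: [2.153, 2.287, 0.002]
contact_force: [-5.0, 1.1, 17.9]
grip_width: 0.0002
gripper_force: 8.9
```

step_arm([
  [0,0,-0.0005,0,0,0],
  [0,0,-0.001,0,0,0],
  [0,0,-0.001,0,0,0],
])

```text
clock: 31.57
tcp_pos: [0.6038, -0.0922, 0.0663]
orientation: [2.153, 2.287, 0.002]
contact_force: [-5.9, 1.3, 20.6]
grip_width: -0.0
gripper_force: 10.5
```

step_arm([
  [0,0,-0.0005,0,0,0],
  [0,0,-0.001,0,0,0],
  [0,0,-0.001,0,0,0],
])

```text
clock: 31.82
tcp_pos: [0.6039, -0.0922, 0.0661]
orientation: [2.153, 2.287, 0.003]
contact_force: [-7.4, 2.1, 25.1]
grip_width: -0.0004
gripper_force: 12.2
```

step_arm([
  [0,0,0.015,0,0,0],
  [0,0.04,0.025,0,0,0],
  [-0.005,0.105,0.025,0,0,0],
  [-0.01,0.17,0.025,0,0,0],
  [-0.014,0.233,0.025,0,0,0],
])

```text
clock: 32.23
tcp_pos: [0.5947, 0.0493, 0.0786]
orientation: [2.154, 2.287, 0.001]
contact_force: [0.5, 0.2, -0.1]
grip_width: -0.0
gripper_force: 0.0
```

step_arm([
  [0,0,0,0,0,0],
  [0,0,-0.004,0,0,0],
  [0,0,-0.008,0,0,0],
  [0,0,-0.012,0,0,0],
  [0,0,-0.012,0,0,0],
])

```text
clock: 32.65
tcp_pos: [0.5946, 0.0458, 0.0707]
orientation: [2.156, 2.285, -0.002]
contact_force: [0.1, 0.5, -0.9]
grip_width: 0.0005
gripper_force: 0.0
```

step_arm([
  [0,0,-0.001,0,0,0],
  [0,0,-0.002,0,0,0],
  [0,0,-0.003,0,0,0],
  [0,0,-0.003,0,0,0],
])

```text
clock: 32.98
tcp_pos: [0.595, 0.0474, 0.0694]
orientation: [2.154, 2.287, -0.0]
contact_force: [0.2, 0.3, -1.1]
grip_width: -0.0003
gripper_force: 0.0
```

step_arm([
  [0,0,-0.001,0,0,0],
  [0,0,-0.002,0,0,0],
  [0,0,-0.002,0,0,0],
])

```text
clock: 33.23
tcp_pos: [0.5949, 0.0478, 0.0682]
orientation: [-2.153, -2.288, 0.0]
contact_force: [-0.2, 0.3, -0.5]
grip_width: -0.0002
gripper_force: 0.0
```

step_arm([
  [0,0,-0.001,0,0,0],
  [0,0,-0.002,0,0,0],
  [0,0,-0.002,0,0,0],
])

```text
clock: 33.48
tcp_pos: [0.595, 0.0479, 0.0676]
orientation: [-2.153, -2.288, -0.0]
contact_force: [-1.6, 0.0, 6.9]
grip_width: 0.0001
gripper_force: 3.3
```

step_arm([
  [0,0,-0.001,0,0,0],
  [0,0,-0.002,0,0,0],
  [0,0,-0.002,0,0,0],
])

```text
clock: 33.73
tcp_pos: [0.5951, 0.0479, 0.067]
orientation: [-2.153, -2.288, -0.001]
contact_force: [-4.4, 0.5, 11.2]
grip_width: -0.0002
gripper_force: 5.6
```

step_arm([
  [0,0,-0.001,0,0,0],
  [0,0,-0.0015,0,0,0],
  [0,0,-0.0015,0,0,0],
])

```text
clock: 33.98
tcp_pos: [0.5951, 0.0478, 0.0666]
orientation: [-2.153, -2.287, -0.001]
contact_force: [-5.5, -0.6, 16.1]
grip_width: 0.0002
gripper_force: 8.1
```

step_arm([
  [0,0,-0.001,0,0,0],
  [0,0,-0.0015,0,0,0],
  [0,0,-0.0015,0,0,0],
])

```text
clock: 34.23
tcp_pos: [0.5952, 0.0478, 0.0663]
orientation: [-2.153, -2.287, -0.002]
contact_force: [-7.2, 0.9, 22.2]
grip_width: 0.0
gripper_force: 10.7
```

step_arm([
  [0,0,-0.0005,0,0,0],
  [0,0,-0.001,0,0,0],
  [0,0,-0.001,0,0,0],
])

```text
clock: 34.48
tcp_pos: [0.5952, 0.0478, 0.066]
orientation: [-2.153, -2.287, -0.002]
contact_force: [-8.9, -0.4, 26.7]
grip_width: -0.0001
gripper_force: 12.5
```

step_arm([
  [0,0,0.01,0,0,0],
  [0,0,0.025,0,0,0],
  [-0.05,-0.003,0.025,0,0,0],
  [-0.1,-0.006,0.025,0,0,0],
  [-0.15,-0.009,0.025,0,0,0],
])

```text
clock: 34.9
tcp_pos: [0.5042, 0.0423, 0.0788]
orientation: [2.152, 2.288, 0.001]
contact_force: [0.2, 0.1, 0.5]
grip_width: -0.0004
gripper_force: 0.0
```

step_arm([
  [0,0,0,0,0,0],
  [0,0,-0.004,0,0,0],
  [0,0,-0.008,0,0,0],
  [0,0,-0.012,0,0,0],
  [0,0,-0.012,0,0,0],
])

```text
clock: 35.32
tcp_pos: [0.5059, 0.0425, 0.0709]
orientation: [2.152, 2.288, 0.0]
contact_force: [-0.2, -0.5, 0.2]
grip_width: -0.0003
gripper_force: 0.0
```

step_arm([
  [0,0,-0.001,0,0,0],
  [0,0,-0.002,0,0,0],
  [0,0,-0.003,0,0,0],
  [0,0,-0.003,0,0,0],
])

```text
clock: 35.65
tcp_pos: [0.5051, 0.0423, 0.0694]
orientation: [2.153, 2.288, -0.0]
contact_force: [0.9, -0.3, -1.2]
grip_width: 0.0
gripper_force: 0.0
```

step_arm([
  [0,0,-0.001,0,0,0],
  [0,0,-0.002,0,0,0],
  [0,0,-0.003,0,0,0],
  [0,0,-0.003,0,0,0],
])

```text
clock: 35.98
tcp_pos: [0.505, 0.0424, 0.0678]
orientation: [-2.153, -2.288, -0.0]
contact_force: [-0.3, -0.5, 2.4]
grip_width: 0.0001
gripper_force: 1.1
```

step_arm([
  [0,0,-0.001,0,0,0],
  [0,0,-0.002,0,0,0],
  [0,0,-0.002,0,0,0],
])

```text
clock: 36.23
tcp_pos: [0.5051, 0.0425, 0.0671]
orientation: [-2.153, -2.287, -0.001]
contact_force: [-3.1, 0.2, 10.3]
grip_width: 0.0001
gripper_force: 5.0
```

step_arm([
  [0,0,-0.001,0,0,0],
  [0,0,-0.002,0,0,0],
  [0,0,-0.002,0,0,0],
])

```text
clock: 36.48
tcp_pos: [0.5051, 0.0425, 0.0665]
orientation: [-2.153, -2.287, -0.001]
contact_force: [-5.6, -0.3, 18.5]
grip_width: -0.0001
gripper_force: 9.1
```

step_arm([
  [0,0,-0.001,0,0,0],
  [0,0,-0.0015,0,0,0],
  [0,0,-0.0015,0,0,0],
])

```text
clock: 36.73
tcp_pos: [0.5051, 0.0425, 0.0661]
orientation: [-2.153, -2.287, -0.002]
contact_force: [-7.4, -0.2, 24.1]
grip_width: 0.0002
gripper_force: 12.2
```

step_arm([
  [0,0,0.015,0,0,0],
  [0,-0.04,0.025,0,0,0],
  [0.005,-0.105,0.025,0,0,0],
  [0.01,-0.17,0.025,0,0,0],
  [0.014,-0.233,0.025,0,0,0],
])

```text
clock: 37.15
tcp_pos: [0.5136, -0.0987, 0.0797]
orientation: [2.151, 2.289, 0.001]
contact_force: [0.9, 0.3, -0.5]
grip_width: -0.0002
gripper_force: 0.0
```

step_arm([
  [0,0,0,0,0,0],
  [0,0,-0.004,0,0,0],
  [0,0,-0.008,0,0,0],
  [0,0,-0.012,0,0,0],
  [0,0,-0.012,0,0,0],
])

```text
clock: 37.57
tcp_pos: [0.513, -0.0955, 0.0714]
orientation: [-2.149, -2.29, 0.001]
contact_force: [-0.4, 1.0, -0.0]
grip_width: 0.0002
gripper_force: 0.0
```

step_arm([
  [0,0,-0.001,0,0,0],
  [0,0,-0.002,0,0,0],
  [0,0,-0.003,0,0,0],
  [0,0,-0.003,0,0,0],
])

```text
clock: 37.9
tcp_pos: [0.5134, -0.097, 0.0703]
orientation: [-2.152, -2.288, -0.0]
contact_force: [-0.1, 0.5, -0.1]
grip_width: -0.0002
gripper_force: 0.0
```

step_arm([
  [0,0,-0.001,0,0,0],
  [0,0,-0.002,0,0,0],
  [0,0,-0.003,0,0,0],
  [0,0,-0.003,0,0,0],
])

```text
clock: 38.23
tcp_pos: [0.5133, -0.0974, 0.0685]
orientation: [-2.153, -2.288, 0.0]
contact_force: [-0.4, 0.6, 0.6]
grip_width: -0.0002
gripper_force: 0.0
```

step_arm([
  [0,0,-0.001,0,0,0],
  [0,0,-0.002,0,0,0],
  [0,0,-0.002,0,0,0],
])

```text
clock: 38.48
tcp_pos: [0.5135, -0.0975, 0.0677]
orientation: [2.153, 2.288, 0.0]
contact_force: [-1.0, 0.9, 5.3]
grip_width: -0.0
gripper_force: 2.5
```

step_arm([
  [0,0,-0.001,0,0,0],
  [0,0,-0.002,0,0,0],
  [0,0,-0.002,0,0,0],
])

```text
clock: 38.73
tcp_pos: [0.5135, -0.0975, 0.0669]
orientation: [-2.153, -2.287, -0.001]
contact_force: [-3.6, 0.6, 10.6]
grip_width: -0.0002
gripper_force: 5.5
```

step_arm([
  [0,0,-0.001,0,0,0],
  [0,0,-0.002,0,0,0],
  [0,0,-0.002,0,0,0],
])

```text
clock: 38.98
tcp_pos: [0.5136, -0.0976, 0.0664]
orientation: [-2.153, -2.287, -0.002]
contact_force: [-5.3, 1.3, 19.5]
grip_width: -0.0
gripper_force: 9.6
```

step_arm([
  [0,0,-0.0005,0,0,0],
  [0,0,-0.001,0,0,0],
  [0,0,-0.001,0,0,0],
])

```text
clock: 39.23
tcp_pos: [0.5136, -0.0976, 0.0661]
orientation: [-2.153, -2.287, -0.002]
contact_force: [-6.2, 1.4, 22.7]
grip_width: 0.0
gripper_force: 11.5
```

All four corners stand solid at TCP z 66.0 to 66.1 mm under 23 to 27 N, so the plate is level and the studs are flush. I rise clear.

step_arm([
  [0,0,0.02,0,0,0],
  [0,0,0.07,0,0,0],
  [0,0,0.13,0,0,0],
  [0,0,0.19,0,0,0],
  [0,0,0.25,0,0,0],
])

```text
clock: 39.65
tcp_pos: [0.5128, -0.0976, 0.216]
orientation: [-2.153, -2.287, 0.001]
contact_force: [0.6, 0.2, -1.4]
grip_width: 0.0001
gripper_force: 0.0
```

step_arm([
  [0,0.04,0.03,0,0,0],
  [0,0.09,0.06,0,0,0],
  [0,0.13,0.06,0,0,0],
  [0,0.13,0.06,0,0,0],
  [0,0.13,0.06,0,0,0],
])

```text
clock: 40.07
tcp_pos: [0.5133, -0.0179, 0.2506]
orientation: [-2.149, -2.291, -0.001]
contact_force: [-0.6, -0.4, 0.0]
grip_width: -0.0002
gripper_force: 0.0
```

```bash
python3 - <<'E'
from h import *
np.set_printoptions(precision=4,suppress=True)
o=r.get_obs();print(o['clock'],o['tcp_pos'],o['contact_force'])
a0=cv2.imread('pics/j1.png').astype(int);a0=a0[...,::-1];a=save('scene','pics/z1.png').astype(int)
box=(slice(120,215),slice(125,200)); print('hook diff',np.abs(a-a0)[box].mean(), (np.abs(a-a0)[box].max(2)>60).sum())
s0=cv2.imread('pics/a.png')[...,::-1].astype(int)
for n,(x,y) in dict(motor_a=(168,255),motor_b=(340,292),oil=(222,287),wrench=(120,237),punch=(336,192),driver=(390,177),blank=(398,303),decoy=(240,150)).items():
    w=(slice(y-14,y+15),slice(x-14,x+15)); print(n,(np.abs(a-s0)[w].max(2)>60).sum())
im=save('wrist','pics/z2.png'); W=cam('wrist',o); g=cv2.cvtColor(im,cv2.COLOR_RGB2GRAY)
for n,p in dict(edgeY=(.5538-.088*.061,-.0245+.088,.05),corner=(.5538,-.0245,.053)).items(): print(n,proj(W,p))
# gap profiles at rim height through plate middle: +-x and +-y
ex=np.array([np.cos(.061),np.sin(.061)]);ey=np.array([-ex[1],ex[0]]);c=np.array([.5538,-.0245])
for n,d,ss,off in(('+y',ey,np.arange(.078,.096,.001),ex*.02),('-y',-ey,np.arange(.078,.096,.001),ex*.02),('+x',ex,np.arange(.058,.076,.001),ey*.03),('-x',-ex,np.arange(.058,.076,.001),ey*.03)):
    q=np.array([proj(W,(*(c+off+s*d),.054)) for s in ss]).round().astype(int)
    print(n,[int(g[v,u]) if 0<=u<512 and 0<=v<384 else -1 for u,v in q])
E
```

```text
40.0667 [ 0.5133 -0.0179  0.2506] [-0.6423 -0.4359  0.0437]
hook diff 2.7849824561403507 24
motor_a 0
motor_b 0
oil 0
wrench 0
punch 5
driver 0
blank 0
decoy 0
edgeY [297.7555  78.0113]
corner [294.1629 172.3835]
+y [222, 223, 222, 222, 222, 222, 223, 216, 191, 95, 102, 151, 198, 219, 221, 221, 221, 220]
-y [222, 221, 221, 218, 218, 187, 134, 130, 176, 216, 216, 221, 222, 221, 222, 222, 222, 223]
+x [223, 223, 223, 223, 222, 219, 189, 141, 113, 122, 166, 209, 220, 223, 223, 221, 222, 222]
-x [222, 223, 223, 223, 222, 216, 181, 120, 102, 138, 190, 218, 222, 221, 222, 222, 221, 220]
```

There is an even gap all round the plate, the caddy still hangs, and nothing else has moved. I hand in.

```bash
python3 -c "
from bench import r
print(r.hand_in())"
```

```text
the job is handed in; nothing more can be done
None
```

The caddy hangs by its handle across both prongs, the cover lies level and solid in the pocket after every corner was pressed to 23–27 N, the other things on the bench are where they were, and the job is handed in at about 40 s.

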